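# Find the parts cabinet whose door binds

## Task

Check the doors of the two small parts cabinets: swing each one slowly open by its handle and feel whether it moves freely or binds part-way. Leave the free door standing open at a right angle or more; take the binding one only to where it binds, without forcing it, and leave it there. Then stand the orange marker upright on top of the cabinet whose door binds, keeping the cup, the tray and the box of parts where they are.

Things in the scene. Friction and masses are not known exactly. Their poses are not given: they have to be found in the camera images.
- cabinet_a: Small clear plastic parts cabinet with grey edges, white shelves and a blue-framed clear door, fixed to the table; both look alike. 140 deep (its x) x 150 wide (its y) x 120 mm high, flat free top. Origin: centre of its underside; its x axis points from the door to the back, z up; the door is on its -x side, hinged at its +y edge.
- handle_a (a point): Door handle: upright round yellow steel post 12 mm thick, 40 to 120 mm above the table, on a bracket at its foot (42 to 52 mm up). This point: on its axis, 100 mm up. 42 mm are free between post and door face. It has the door's axes and turns with it: x into the cabinet when shut, y towards the hinge (shut: as the cabinet's); the post is 52 mm in -x and 125 mm in -y from the hinge.
- hinge_a (a point): Point on the door's vertical hinge axis, 100 mm above the table. Door panel 150 wide x 8 thick x 120 mm high. It opens clockwise seen from above and starts shut or up to 0.12 rad ajar. One of the two doors (not known which) moves freely up to 1.75 rad and stays where left, with an even drag of about 1 N at the handle. See door_a for the other.
- door_a: The door (origin on its hinge axis, axes as at its handle). The binding one moves as lightly at first, then binds somewhere between 0.3 and 0.8 rad from shut: it resists like a spring, about 0.7 N more per mm of handle travel, and eases back to where the binding begins when let go. Up to 10 N at the handle does no harm; about 20 N is forcing it.
- cabinet_b: Small clear plastic parts cabinet with grey edges, white shelves and a blue-framed clear door, fixed to the table; both look alike. 140 deep (its x) x 150 wide (its y) x 120 mm high, flat free top. Origin: centre of its underside; its x axis points from the door to the back, z up; the door is on its -x side, hinged at its +y edge.
- handle_b (a point): Door handle: upright round yellow steel post 12 mm thick, 40 to 120 mm above the table, on a bracket at its foot (42 to 52 mm up). This point: on its axis, 100 mm up. 42 mm are free between post and door face. It has the door's axes and turns with it: x into the cabinet when shut, y towards the hinge (shut: as the cabinet's); the post is 52 mm in -x and 125 mm in -y from the hinge.
- hinge_b (a point): Point on the door's vertical hinge axis, 100 mm above the table. Door panel 150 wide x 8 thick x 120 mm high. It opens clockwise seen from above and starts shut or up to 0.12 rad ajar. One of the two doors (not known which) moves freely up to 1.75 rad and stays where left, with an even drag of about 1 N at the handle. See door_b for the other.
- door_b: The door (origin on its hinge axis, axes as at its handle). The binding one moves as lightly at first, then binds somewhere between 0.3 and 0.8 rad from shut: it resists like a spring, about 0.7 N more per mm of handle travel, and eases back to where the binding begins when let go. Up to 10 N at the handle does no harm; about 20 N is forcing it.
- marker_center (a point): Loose orange plastic marker, 60 g, standing upright on the table: round foot 44 mm across and 10 mm high, then a stem 18 to 20 mm thick, 70 mm high in all. This point is on its axis, half-way up (35 mm above its underside); its z axis points up the stem.
- cup: Bystander: white paper drink cup with lid and red straw, 78 mm across, 124 mm high (190 with the straw). Origin: centre of its underside.
- tray: Bystander: low white two-part tray of small parts, 110 x 90 x 22 mm. Origin: centre of its underside.
- parts_box: Bystander: clear box of small parts with a white lid, 126 x 106 x 66 mm. Origin: centre of its underside.
Mind the look-alikes: they are no part of the job. There is more than one size of the part that bears marker_center; the job needs the smallest.

How it is judged:
On the way:
1. both doors have been swung: the free one to a right angle (1.3 rad or more), the binding one to where it binds (0.38 rad or more) (angle between the y axis of door_a and the y axis of cabinet_a, either way round above 1.3 rad and angle between the y axis of door_b and the y axis of cabinet_b, either way round above 0.38 rad), for 0.2 s.
At the end, for the whole second after the job is handed in: The free door stands open at 1.3 rad or more, the binding door stands where it binds (0.38 rad or more), and the marker stands upright (within 0.15 rad) on top of the cabinet with the binding door, its axis within 60 mm (front to back) and 65 mm (sideways) of the middle of the top (all of step 1 and x of marker_center in the frame of cabinet_b between -0.06 and 0.06 m and y of marker_center in the frame of cabinet_b between -0.065 and 0.065 m and z of marker_center in the frame of cabinet_b between 0.149 and 0.161 m and angle between marker_center's own z axis and vertical below 0.15 rad); the robot touches nothing.
It fails at once if the binding door is forced: pulled more than 0.2 rad past where the binding begins (about 20 N at the handle) (angle between the y axis of door_b and the y axis of cabinet_b, either way round above 0.65 rad).
It fails at once if the cup is moved by more than 30 mm (distance of cup from where it was at the start of the episode above 0.03 m).
It fails at once if the tray is moved by more than 30 mm (distance of tray from where it was at the start of the episode above 0.03 m).
It fails at once if the box of parts is moved by more than 30 mm (distance of parts_box from where it was at the start of the episode above 0.03 m).
It also fails if it takes over 72 s, if anything falls off the work surface, if the arm or the gripper's body presses on something with over 40 N, if the wrist force passes 120 N, or if a joint passes its speed limit or range.

## Robot

A 6-joint arm with a two-finger parallel gripper is mounted at the origin on the work surface. World frame = base frame: x ahead of the robot, y to its left, z up, the work surface at z = 0. Lengths are in m, angles in rad, forces in N, time in s.
With the tool pointing down it reaches from about 0.425 to 0.95 m from the base axis. Payload 14.7 kg.
Tool frame: the origin (TCP) lies midway between the tips of the shut fingers; the grasp point (between the pads) lies 19 mm behind it; x points along the fingers, y is the direction in which the jaws open and shut, and the axes are right-handed (so a half turn about x gives the same grasp; the last joint's range is limited). The gripper opens to 85 mm and grips with 20 to 120 N. Pads are 22 mm wide; open, the fingers measure 114 mm over their backs; the gripper's body (76 mm by 85 mm) begins 54 mm behind the grasp point. The pads swing forward as they close: fully open they stand 13 mm farther back than shut.
Start: joints at [-1.34, 0.48, 1.596, -0, 1.065, -0.047], TCP at [0.178, -0.625, 0.231] pointing down, gripper open.
Joint ranges: [-2.75, 2.75], [-0.82, 2.05], [0.23, 2.67], [-1.56, 4.7], [0.09, 2.69], [-2.92, 2.92]. Speed limits (rad/s): [1.89, 1.89, 2.39, 3.01, 3.01, 3.01].

## Interface

Orientations are given as a 3x3 rotation matrix whose columns are the frame's x, y, z axes.
In Python, from workcell import bot, get_image, hand_in, models gives the robot as it stands.
- The arm moves only by the tool move_arm, never from a script. Its arguments are lists of equal length, an entry for each row: "offset": the shift along the tool's x, y, z in mm, a list of three; "twist": the turn, a rotation vector about the tool's x, y, z in degrees, a list of three; "gripper": the gripper command: -1 is shut, 1 is fully open, values between are in proportion. In form: {"offset": [[tx, ty, tz], ...], "twist": [[rx, ry, rz], ...], "gripper": [gripper, ...]}. A call has 1 to 10 rows; each row is the pose to reach, as a shift and turn from the pose commanded when the call began, along the tool's axes at that moment; what a row does not reach only later rows make up. A row lasts 1/12 s, in which the tool goes at most 41.7 mm and 7.16 degrees, less where a joint would pass 70% of its speed; a pose out of reach is approached as far as the arm can. A call with a gripper value outside its range is refused whole. The fingers move at their own pace and stop on an object; "grip_force" is the grip in N (left out, the last holds). Time passes only in rows, so rows that repeat a pose let the fingers close. It gives the time, the measured TCP pose, the force and the opening at its end, in the units of the state.
- bot.state(): the state, without advancing time (a new reading comes with each control period).
- get_image(name): name is "scene" or "side" or "wrist"; returns a dict with "color" (384x512x3 uint8, red, green, blue), "fx", "fy", "cx", "cy" (pixels), "world_from_camera" (4x4, takes a point from camera to world coordinates). Camera axes: x right, y up, looking along -z (the intrinsics and any distortion apply to the point x, -y, -z); pixel columns grow to the right and rows downward; lengths in m; the calibration is good to about 2 mm. A picture is of the moment at which its call begins. There is no depth.
- hand_in(): hands the job in, once; it reports no verdict.
Trained networks look in a picture, given as the dict that the camera call returned (one of the last four; its "shot" number tells which), for a name from the list of things; names that differ only in an ending like _2 or _b are one class to them, and where a whole thing is asked for, a point or a joint stands for the part that bears it (a point fixed in the world has none). Each returns a list of dicts, best first, with "confidence" (0 to 1); they miss things now and then, are a little off and sometimes report something else, mostly with a low value. They report only what shows in the picture. A call takes as long as a camera call. They do not tell look-alikes from the thing itself.
- models.spot_in(picture, name): "xy" ([column, row] in pixels, amid what is visible of it).
- models.cut_out(picture, name): "pixels" (384x512 bool, what is visible of it) and "xy" ([column, row] in pixels, amid what is visible of it).
- models.spot_point(picture, name): "xy" ([column, row] in pixels: a listed point, or the origin of a listed thing).
The state is a dict: "clock": time; "joint_positions": joint angles; "joint_velocities": joint speeds; "effort": joint torques, N m; "tcp_pos": TCP position; "tcp_rot": TCP orientation; "force": force on the tool from outside, world axes, zero at the start; "ft_torque": the same for the moment, N m; "grip_width": finger opening in m.
Only numpy, scipy, OpenCV 4.12 (cv2) and the standard library are available. Lean on these libraries where they do the work, as an engineer would, in place of code of your own. Each camera call takes 0.05 s, during which the arm holds its last target.

## Working session

There is one attempt and no reset: what is moved stays moved. The work goes in short steps, Python scripts to look and compute and a tool call to move; the robot and the scene stay as the last step left them, time stands still between calls to the robot, and variables do not carry over. Pictures are saved under pics/ and viewed, and the job is handed in when it is done.

Besides the shell and the picture viewer there is one more tool, called after "Emit:" as a command line: name --argument value ..., lists and objects as JSON in quotes. move_arm: Moves the arm, as the interface text tells. Its arguments: {"type":"object","properties":{"offset":{"type":"array"},"twist":{"type":"array"},"gripper":{"type":"array"},"grip_force":{"type":"number"}},"required":["offset","twist","gripper"]}

```bash
ls; mkdir -p pics
cat > h.py <<'E'
import numpy as np, cv2
from workcell import bot,get_image,models
def save(p,n,s=1.5):
    im=cv2.cvtColor(p["color"],cv2.COLOR_RGB2BGR); cv2.imwrite(f"pics/{n}.png",cv2.resize(im,None,fx=s,fy=s,interpolation=cv2.INTER_CUBIC))
def ray(p,xy):
    T=np.array(p["world_from_camera"]); d=np.array([(xy[0]-p["cx"])/p["fx"],-(xy[1]-p["cy"])/p["fy"],-1.]); return T[:3,3],T[:3,:3]@d
def at_z(p,xy,z):
    o,d=ray(p,xy); return o+d*(z-o[2])/d[2]
def tri(ps,xys):
    A=np.zeros((3,3));b=np.zeros(3)
    for p,xy in zip(ps,xys):
        o,d=ray(p,xy); d=d/np.linalg.norm(d); M=np.eye(3)-np.outer(d,d); A+=M;b+=M@o
    return np.linalg.solve(A,b)
def proj(p,X):
    T=np.linalg.inv(np.array(p["world_from_camera"])); c=T[:3,:3]@np.array(X)+T[:3,3]; return np.array([p["cx"]+p["fx"]*c[0]/-c[2],p["cy"]-p["fy"]*c[1]/-c[2]])
E
python3 - <<'E'
from h import *
print(bot.state())
for n in ["scene","side","wrist"]:
    p=get_image(n); save(p,n+"0"); print(n,{k:v for k,v in p.items() if k not in("color",)})
    for t in ["handle_a","hinge_a","cabinet_a","marker_center","cup","tray","parts_box"]:
        print(t,[(np.round(r["xy"],1).tolist(),round(r["confidence"],2), ) for r in models.spot_point(p,t)][:5])
E
```

```text
pics
{'clock': 0.0, 'joint_positions': array([-1.33957233e+00,  4.80823959e-01,  1.59684077e+00, -1.64994465e-05,
        1.06512344e+00, -4.66147191e-02]), 'joint_velocities': array([-4.76185616e-04, -1.33673530e-03, -2.22046224e-05,  9.42364128e-04,
       -1.32240540e-05, -6.53070620e-04]), 'effort': array([ 8.99100942e-04, -9.50652909e+01, -4.30179620e+01, -4.59909515e-04,
        1.21733034e-02,  4.29262940e-06]), 'tcp_pos': array([ 0.17819427, -0.62467965,  0.23068985]), 'tcp_rot': array([[-2.88025695e-04,  2.74285408e-01, -9.61648289e-01],
       [ 1.16039127e-03, -9.61647590e-01, -2.74285557e-01],
       [-9.99999285e-01, -1.19488957e-03, -4.12991795e-05]]), 'force': array([-0.65445611, -0.04484199, -0.14863565]), 'ft_torque': array([-0.01860166, -0.01527961, -0.03558408]), 'grip_width': 0.0850083312223684}
scene {'fx': 385.92703772327695, 'fy': 385.92703772327695, 'cx': 253.84661455961722, 'cy': 199.2798763095668, 'world_from_camera': array([[-0.44629237, -0.65718055,  0.60740172,  1.21054319],
       [ 0.89466107, -0.3124039 ,  0.31935148,  0.34442527],
       [-0.02011692,
[... 1000 characters left out ...]
_a [([207.4, 243.2], 0.97), ([218.5, 163.8], 0.62)]
marker_center [([282.6, 111.2], 0.62), ([268.7, 133.5], 0.54), ([300.5, 122.8], 0.51)]
cup [([242.3, 112.8], 0.58)]
tray [([306.8, 323.7], 0.73)]
parts_box [([207.0, 332.1], 0.67)]
wrist {'fx': 303.52395910500934, 'fy': 303.52395910500934, 'cx': 254.1498284201879, 'cy': 192.9031975635279, 'world_from_camera': array([[ 0.27413676,  0.91596642,  0.29300948,  0.25351188],
       [-0.96169014,  0.26143596,  0.08248216, -0.60412216],
       [-0.00105233, -0.30439572,  0.95254509,  0.37479626],
       [ 0.        ,  0.        ,  0.        ,  1.        ]]), 'shot': 3}
handle_a []
hinge_a []
cabinet_a []
marker_center []
cup []
tray []
parts_box []
```

View pics/scene0.png

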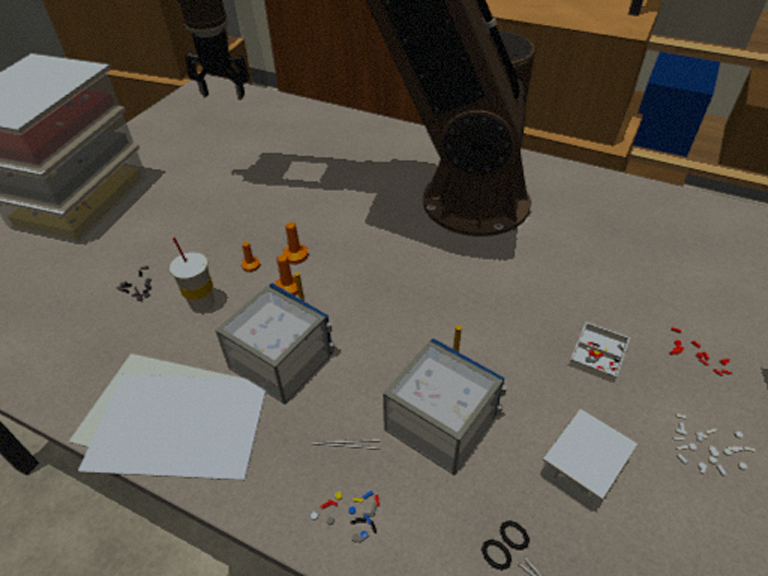

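View pics/side0.png

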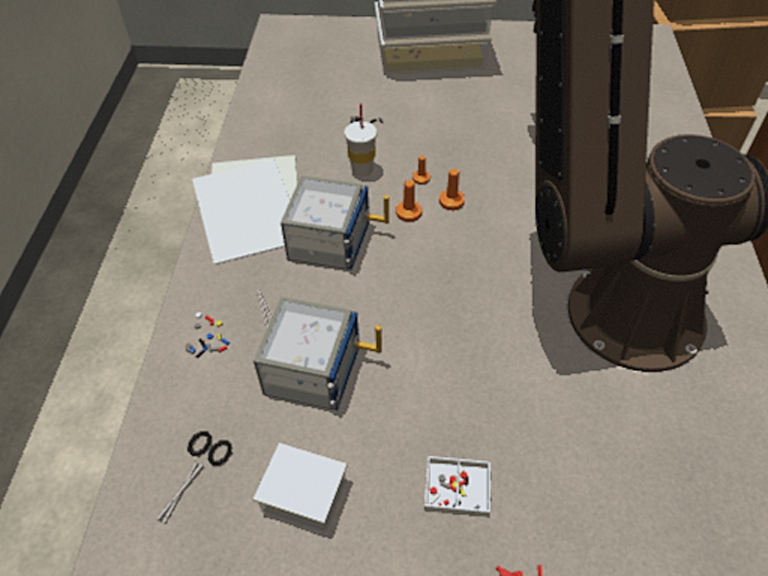

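View pics/wrist0.png

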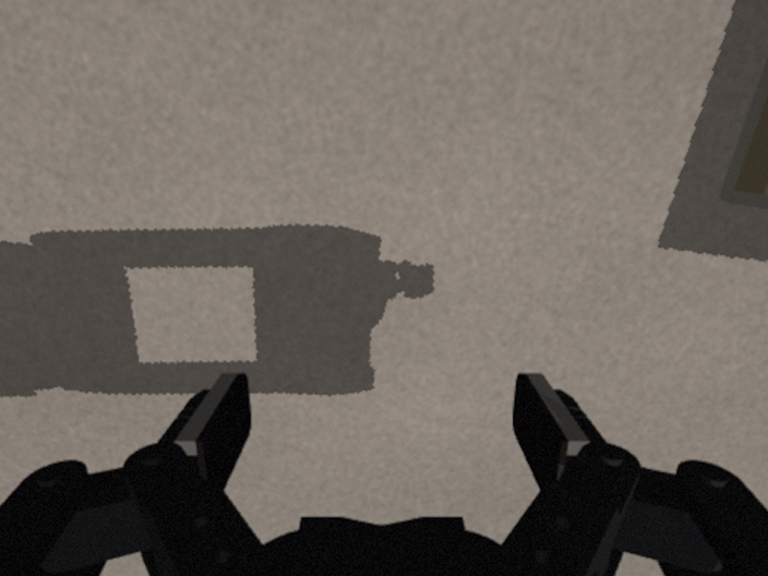

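The side view shows two cabinets, their tops at about (210,135) and (205,225) in native pixels, with yellow handle posts towards the robot. There are three orange markers near (270,133), (301,123) and (281,112). I'll enlarge to measure the corners and compare the marker sizes.

Run:
```python
from h import *
def crop(p,n,x0,y0,w,h,s):
    im=cv2.cvtColor(p["color"],cv2.COLOR_RGB2BGR)[y0:y0+h,x0:x0+w]
    im=cv2.resize(im,None,fx=s,fy=s,interpolation=cv2.INTER_CUBIC)
    for x in range((x0+9)//10*10,x0+w,10):
        cv2.line(im,((x-x0)*s,0),((x-x0)*s,5),(255,255,255),1); 
        if x%20==0: cv2.putText(im,str(x),((x-x0)*s-10,16),0,.4,(255,255,255),1)
    for y in range((y0+9)//10*10,y0+h,10):
        cv2.line(im,(0,(y-y0)*s),(5,(y-y0)*s),(255,255,255),1)
        if y%20==0: cv2.putText(im,str(y),(6,(y-y0)*s+4),0,.4,(255,255,255),1)
    cv2.imwrite(f"pics/{n}.png",im)
s=get_image("scene"); d=get_image("side")
crop(s,"sc",130,140,210,175,3) if 0 else crop(s,"sc",140,140,200,150,4)
crop(d,"sd",165,90,155,150,4) 
crop(d,"sd2",165,190,155,90,4) 
cand={}
for p,n in((s,"scene"),(d,"side")):
    for t in["marker_center","handle_a","cabinet_a"]:
        for r in models.cut_out(p,t):
            m=r["pixels"]; ys,xs=np.nonzero(m); print(n,t,round(r["confidence"],2),np.round(r["xy"],1),m.sum(),xs.min(),xs.max(),ys.min(),ys.max())
```

```text
scene marker_center 0.75 [184.7 181.5] 230 184 196 170 195
scene marker_center 0.71 [192.7 164.3] 245 189 204 150 175
scene marker_center 0.65 [163.6 171.8] 142 161 171 162 180
scene handle_a 0.59 [196.1 195.9] 231 180 219 181 227
scene cabinet_a 0.95 [184.3 226.6] 4023 144 222 182 268
scene cabinet_a 0.76 [297.4 270.4] 4770 254 336 217 315
scene cabinet_a 0.4 [308.6 235.3] 95 300 323 220 246
side marker_center 0.81 [270.1 137.3] 244 266 279 120 146
side marker_center 0.66 [300.  128.8] 283 293 309 112 139
side marker_center 0.64 [279.7 116.4] 151 275 286 103 122
side handle_a 0.97 [242.4 147.8] 565 230 259 123 170
side handle_a 0.57 [233.8 234.8] 708 220 254 208 264
side cabinet_a 0.92 [210.6 232.1] 4018 170 253 198 272
side cabinet_a 0.56 [216.6 144. ] 3191 187 260 116 178
```

View pics/sc.png

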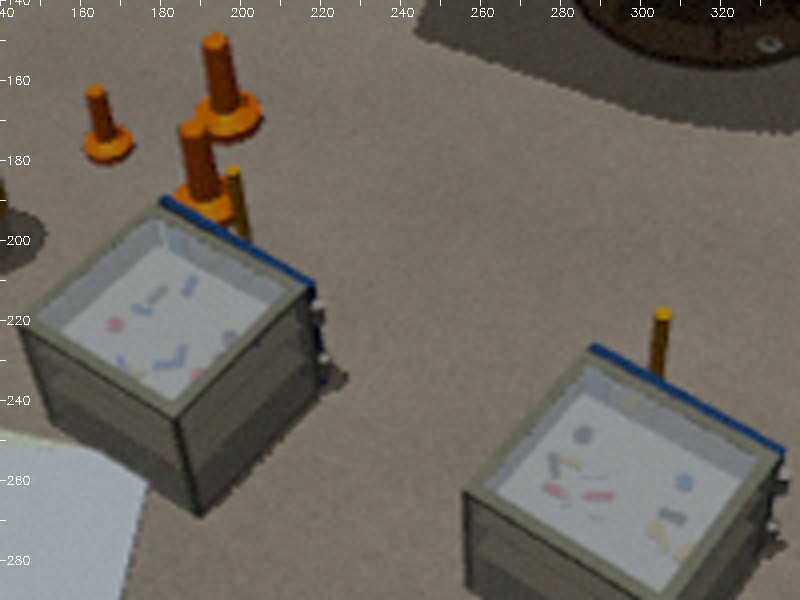

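View pics/sd.png

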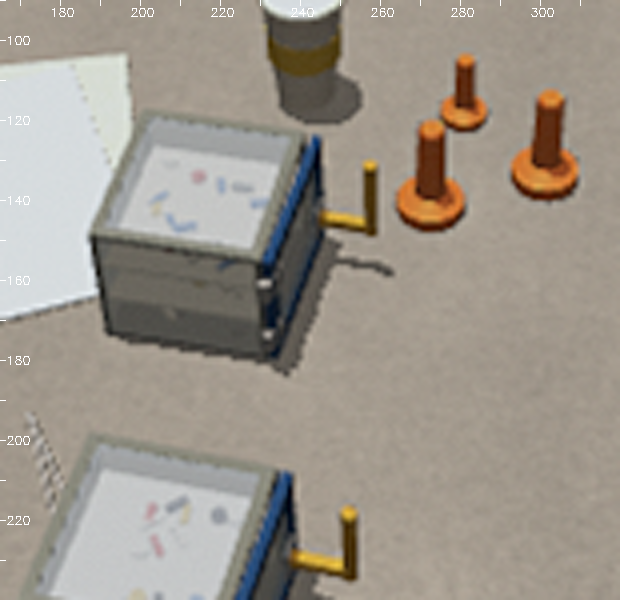

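View pics/sd2.png

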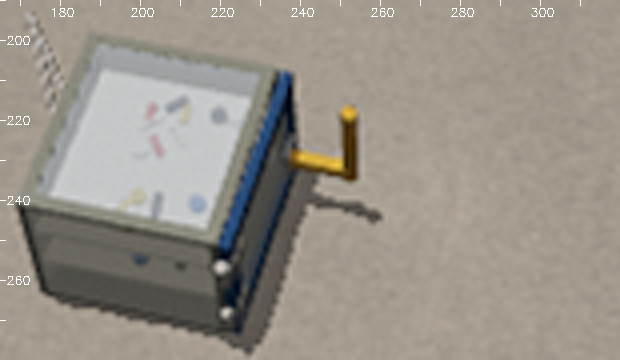

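The smallest marker is the one at side (281,112) / scene (164,170). It is about 19 px tall, against about 26 px for the other two at (270,133) and (301,123). Next I'll fit the poses.

Run:
```python
from h import *
from scipy.optimize import least_squares
s=get_image("scene"); d=get_image("side")
# corners: local (x,y): BF back-far(-y), FF front far, FN front near(+y), BN
L=dict(BF=(.07,-.075),FF=(-.07,-.075),FN=(-.07,.075),BN=(.07,.075))
obs={"F":[(d,"BF",(201,117.5)),(d,"FN",(229.5,155)),(d,"BN",(188,149)),(d,"FF",(241.5,123)),(s,"BF",(145,221)),(s,"BN",(184,243.5)),(s,"FN",(216.5,212)),(s,"FF",(179,191.5))],
"N":[(d,"BF",(188,198)),(d,"FN",(219,251)),(d,"BN",(170,241)),(d,"FF",(233.5,208)),(s,"BF",(255.5,262)),(s,"FN",(332.5,254)),(s,"FF",(286,227))]}
for c,o in obs.items():
    def pos(v,l,z=.12):
        C,S=np.cos(v[2]),np.sin(v[2]); return np.array([v[0]+C*l[0]-S*l[1],v[1]+S*l[0]+C*l[1],z])
    f=lambda v:np.concatenate([proj(p,pos(v,L[k]))-xy for p,k,xy in o])
    r=least_squares(f,[.7,0,0],loss="soft_l1"); v=r.x
    print(c,np.round(v,4),np.round(f(v).reshape(-1,2),1).tolist())
    h=pos(v,(-.07-.0,.075),.1); print(" hinge approx",h)
tops={"F":((258,131),(198.2,183)),"N":((252.2,217),(305.5,217.8))}
for c,(a,b) in tops.items():
    X=tri([d,s],[a,b]); print(c,"post top tri",X,"side z=.12",at_z(d,a,.12),"scene",at_z(s,b,.12), "err",proj(d,X)-a)
# bracket end bottom in side
for a in((257,147.5),(252.5,234)): print("bracket z .047",at_z(d,a,.047))
m=tri([d,s],[(282.6,111.2),(165,169.1)]);print("marker",m,at_z(d,(282.6,111.2),.035),at_z(s,(165,169.1),.035))
for a in((268.7,133.5),(300.5,122.8)): print("other",at_z(d,a,.045))
X=at_z(d,(280.8,117.5),.008);print("foot",X, at_z(s,(166.8,175.5),.008))
print("cup",at_z(d,(242.3,112.8),0),at_z(s,(136.4,200.6),0))
print("tray",at_z(d,(306.8,323.7),0),"box",at_z(d,(207,332.1),0))
```

```text
F [ 0.6711 -0.1719 -0.1524] [[-0.2, -0.3], [0.5, 0.3], [-1.0, -0.3], [-0.2, 0.0], [-0.5, -0.9], [0.3, 1.0], [1.1, -0.3], [-0.3, -0.9]]
 hinge approx [ 0.6133414 -0.0871197  0.1      ]
N [ 0.6634  0.1723 -0.1759] [[-0.6, -0.3], [0.0, -0.2], [-1.0, -0.5], [0.7, -1.5], [0.2, 0.0], [2.7, -0.4], [0.2, 0.1]]
 hinge approx [0.607629  0.2584383 0.1      ]
F post top tri [ 0.53330354 -0.20359059  0.11565892] side z=.12 [ 0.53277486 -0.20030334  0.12      ] scene [ 0.53762171 -0.19970278  0.12      ] err [-0.0874091   0.26033916]
N post top tri [0.52792387 0.14581538 0.12110162] side z=.12 [0.52781038 0.1444412  0.12      ] scene [0.52743717 0.14600977 0.12      ] err [-0.08230882  0.1687295 ]
bracket z .047 [ 0.53658288 -0.19622236  0.047     ]
bracket z .047 [0.52775054 0.1525985  0.047     ]
marker [ 0.45519337 -0.40235816  0.03108185] [ 0.45519858 -0.39788163  0.035     ] [ 0.45844052 -0.39915202  0.035     ]
other [ 0.50031462 -0.26795284  0.045     ]
other [ 0.39005308 -0.3281333   0.045     ]
foot [ 0.46089246 -0.39331578  0.008     ] [ 0.46112941 -0.39562169  0.008     ]
cup [ 0.60681429 -0.42087532  0.        ] [ 6.00836495e-01 -4.22746535e-01 -1.11022302e-16]
tray [0.36888586 0.39423783 0.        ] box [0.62797451 0.43167759 0.        ]
```

```bash
cat >> h.py <<'E'
from scipy.spatial.transform import Rotation as Ro
def Rdown(yaw):
    y=np.array([np.cos(yaw),np.sin(yaw),0]); x=np.array([0,0,-1.]); return np.stack([x,y,np.cross(x,y)],1)
def plan(pos,yaw,base=None):
    st=bot.state(); p,R=base if base else (st["tcp_pos"],st["tcp_rot"])
    o=R.T@(np.array(pos)-p)*1000; t=np.degrees(Ro.from_matrix(R.T@Rdown(np.radians(yaw))).as_rotvec())
    return np.round(o,1).tolist(),np.round(t,1).tolist()
CAB={"F":(np.array([.6711,-.1719]),-.1524),"N":(np.array([.6634,.1723]),-.1759)}
def rot(a): return np.array([[np.cos(a),-np.sin(a)],[np.sin(a),np.cos(a)]])
def hinge(c): 
    o,y=CAB[c]; return o+rot(y)@[-.074,.075]
def post(c,th):
    return hinge(c)+rot(CAB[c][1]-th)@[-.052,-.125]
def tanyaw(c,th): return np.degrees(CAB[c][1]-th)-22.6   # jaw axis (inner side direction)
def ang(c,xy):
    v=np.array(xy[:2])-hinge(c); return CAB[c][1]-np.radians(-112.6)*1-np.arctan2(v[1],v[0])-2*np.radians(112.6) if 0 else (np.radians(-112.6)+CAB[c][1]-np.arctan2(v[1],v[0])+np.pi)%(2*np.pi)-np.pi, np.linalg.norm(v)
E
python3 - <<'E'
from h import *
for c,x in(("F",(.5345,-.2)),("N",(.5278,.1455))): print(c,hinge(c),post(c,0),ang(c,x),tanyaw(c,0))
print(plan((.5345,-.200,.2),tanyaw("F",.05)))
E
```

```text
F [ 0.6093435  -0.08653529] [ 0.53896986 -0.20219232] (np.float64(0.03626325519613394), np.float64(0.1359256797724044)) -31.331876797793747
N [0.60366644 0.25909229] [0.53059453 0.14512081] (np.float64(0.018500267099939904), np.float64(0.1365976716008534)) -32.67832761635118
([31.3, -311.1, -459.1], [-39.9, -0.0, -0.0])
```

Emit:
move_arm --offset '[[31,-311,-459],[31,-311,-459],[31,-311,-459],[31,-311,-459],[31,-311,-459],[31,-311,-459],[31,-311,-459],[31,-311,-459],[31,-311,-459],[31,-311,-459]]' --twist '[[-40,0,0],[-40,0,0],[-40,0,0],[-40,0,0],[-40,0,0],[-40,0,0],[-40,0,0],[-40,0,0],[-40,0,0],[-40,0,0]]' --gripper '[0,0,0,0,0,0,0,0,0,0]'

```text
clock: 2.53
tcp_pos: [0.4465, -0.3045, 0.2082]
tcp_rot: [[0.0, 0.828, -0.561], [-0.0, -0.561, -0.828], [-1.0, 0.001, 0.0]]
force: [0.8, -0.7, -0.6]
grip_width: 0.0427
```

Run:
```python
from h import *
print(bot.state()["tcp_pos"],bot.state()["clock"]);print(plan((.5345,-.200,.2),tanyaw("F",.05)))
```

```text
[ 0.44651933 -0.30452799  0.20818935] 2.5333
([8.2, 14.3, -135.9], [0.1, 0.0, -0.0])
```

Emit:
move_arm --offset '[[8,14,-136],[8,14,-136],[8,14,-136],[8,14,-136],[8,14,-136],[8,14,-136]]' --twist '[[0,0,0],[0,0,0],[0,0,0],[0,0,0],[0,0,0],[0,0,0]]' --gripper '[0,0,0,0,0,0]'

```text
clock: 3.03
tcp_pos: [0.5335, -0.2008, 0.1999]
tcp_rot: [[-0.0, 0.829, -0.559], [-0.0, -0.559, -0.829], [-1.0, -0.0, 0.0]]
force: [0.1, 0.1, 0.3]
grip_width: 0.0425
```

Run:
```python
from h import *
p=get_image("wrist");save(p,"w1");print(bot.state()["tcp_pos"],bot.state()["force"])
print(plan((.5345,-.200,.085),tanyaw("F",.05)), proj(p,(.5345,-.2,.12)))
print(models.spot_point(p,"handle_a"))
s=get_image("side");save(s,"s1")
```

```text
[ 0.53298895 -0.20156336  0.19998453] [ 0.17488956  0.02179456 -0.21842711]
([115.0, 0.4, -2.2], [0.2, 0.0, 0.0]) [254.31300865 199.36149974]
[{'xy': [253.4, 194.4], 'confidence': 0.82}, {'xy': [345.0, 76.2], 'confidence': 0.18}]
```

View pics/w1.png

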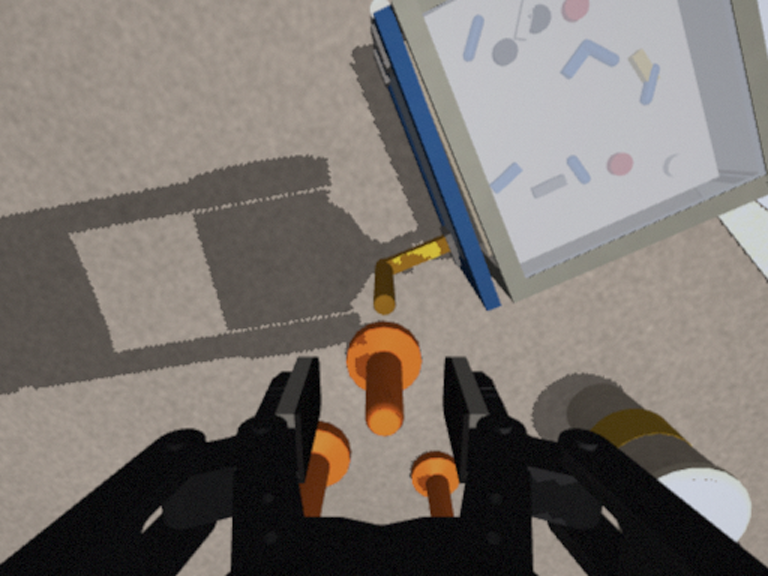

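View pics/s1.png

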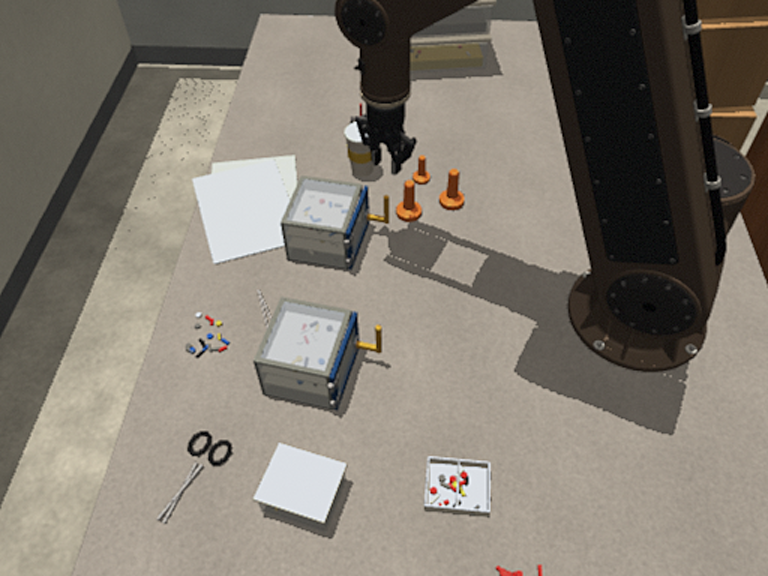

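Emit:
move_arm --offset '[[40,1,-2],[80,1,-2],[115,1,-2],[115,1,-2],[115,1,-2],[115,1,-2],[115,1,-2]]' --twist '[[0,0,0],[0,0,0],[0,0,0],[0,0,0],[0,0,0],[0,0,0],[0,0,0]]' --gripper '[0,0,0,0,-0.45,-0.45,-0.45]' --grip_force 20

```text
clock: 3.77
tcp_pos: [0.5365, -0.2014, 0.0874]
tcp_rot: [[0.003, 0.828, -0.561], [-0.001, -0.561, -0.828], [-1.0, 0.003, -0.001]]
force: [1.0, 0.2, 0.5]
grip_width: 0.0236
```

Run:
```python
from h import *
b=bot.state();print(b["tcp_pos"],b["force"],ang("F",b["tcp_pos"]))
base=(b["tcp_pos"],b["tcp_rot"])
for th in np.arange(.08,.40,.03): print(round(th,2),plan((*post("F",th),.085),tanyaw("F",th),base))
```

```text
[ 0.53650242 -0.20135522  0.08740716] [1.02499477 0.18943477 0.54251142] (np.float64(0.018481676122527713), np.float64(0.13597588083252332))
0.08 ([2.4, -8.3, -0.6], [1.8, -0.0, -0.2])
0.11 ([2.4, -12.4, -0.8], [3.5, -0.0, -0.2])
0.14 ([2.4, -16.4, -1.1], [5.2, -0.0, -0.2])
0.17 ([2.3, -20.5, -1.5], [7.0, -0.0, -0.2])
0.2 ([2.3, -24.5, -2.1], [8.7, -0.0, -0.2])
0.23 ([2.3, -28.5, -2.7], [10.4, -0.1, -0.2])
0.26 ([2.3, -32.5, -3.5], [12.1, -0.1, -0.2])
0.29 ([2.3, -36.4, -4.4], [13.8, -0.1, -0.2])
0.32 ([2.3, -40.4, -5.5], [15.5, -0.1, -0.2])
0.35 ([2.3, -44.3, -6.6], [17.3, -0.1, -0.2])
0.38 ([2.3, -48.1, -7.9], [19.0, -0.1, -0.2])
```

Emit:
move_arm --offset '[[2,-8,-0.6],[2,-12,-0.8],[2,-16,-1],[2,-20,-1.5],[2,-24,-2],[2,-28,-2.7],[2,-32,-3.5],[2,-36,-4.4],[2,-40,-5.5],[2,-40,-5.5]]' --twist '[[2,0,0],[3.5,0,0],[5,0,0],[7,0,0],[8.7,0,0],[10.4,0,0],[12,0,0],[13.8,0,0],[15.5,0,0],[15.5,0,0]]' --gripper '[-0.45,-0.45,-0.45,-0.45,-0.45,-0.45,-0.45,-0.45,-0.45,-0.45]'

```text
clock: 4.6
tcp_pos: [0.506, -0.1735, 0.0851]
tcp_rot: [[0.003, 0.647, -0.762], [-0.001, -0.762, -0.647], [-1.0, 0.003, -0.001]]
force: [0.5, 0.1, 0.3]
grip_width: 0.0234
```

Run:
```python
from h import *
b=bot.state();print(b["tcp_pos"],b["force"],b["tcp_rot"].T@b["force"],b["grip_width"],ang("F",b["tcp_pos"]))
base=(b["tcp_pos"],b["tcp_rot"])
for th in np.arange(.32,.60,.02): print(round(th,2),plan((*post("F",th),.085),tanyaw("F",th),base))
```

```text
[ 0.50599495 -0.17352723  0.08513981] [0.45447619 0.07289707 0.26183831] [-0.26061869  0.23932837 -0.39398188] 0.0233815446750814 (np.float64(0.32427653611471197), np.float64(0.13508708638873143))
0.32 ([0.1, 0.6, 0.3], [0.0, -0.1, -0.2])
0.34 ([0.1, -2.1, 0.3], [1.1, -0.1, -0.2])
0.36 ([0.1, -4.8, 0.2], [2.3, -0.1, -0.2])
0.38 ([0.1, -7.5, 0.1], [3.4, -0.1, -0.2])
0.4 ([0.1, -10.2, -0.1], [4.6, -0.1, -0.2])
0.42 ([0.1, -12.9, -0.4], [5.7, -0.1, -0.2])
0.44 ([0.1, -15.6, -0.7], [6.9, -0.1, -0.2])
0.46 ([0.1, -18.3, -1.0], [8.0, -0.1, -0.2])
0.48 ([0.1, -21.0, -1.4], [9.2, -0.1, -0.2])
0.5 ([0.1, -23.6, -1.9], [10.3, -0.1, -0.1])
0.52 ([0.1, -26.3, -2.4], [11.5, -0.1, -0.1])
0.54 ([0.1, -28.9, -3.0], [12.6, -0.1, -0.1])
0.56 ([0.1, -31.6, -3.6], [13.8, -0.1, -0.1])
0.58 ([0.1, -34.2, -4.2], [14.9, -0.1, -0.1])
```

Emit:
move_arm --offset '[[0,-2,0.3],[0,-5,0.2],[0,-7.5,0],[0,-10,0],[0,-13,-0.4],[0,-15.5,-0.7],[0,-18,-1],[0,-18,-1]]' --twist '[[1,0,0],[2.3,0,0],[3.4,0,0],[4.6,0,0],[5.7,0,0],[6.9,0,0],[8,0,0],[8,0,0]]' --gripper '[-0.45,-0.45,-0.45,-0.45,-0.45,-0.45,-0.45,-0.45]'

```text
clock: 5.27
tcp_pos: [0.4939, -0.1586, 0.083]
tcp_rot: [[-0.0, 0.535, -0.845], [0.0, -0.845, -0.535], [-1.0, -0.0, 0.0]]
force: [-0.2, -0.3, 0.8]
grip_width: 0.0234
```

Run:
```python
from h import *
b=bot.state();print(b["tcp_pos"],b["force"],b["tcp_rot"].T@b["force"],ang("F",b["tcp_pos"]))
p=get_image("side");save(p,"s2");w=get_image("wrist");save(w,"w2")
print(bot.state()["force"],[ (r["xy"],r["confidence"]) for r in models.spot_point(w,"handle_a")])
```

```text
[ 0.49392374 -0.15856002  0.08300728] [-0.21093155 -0.29884197  0.83544159] [-0.83541854  0.13941346  0.33823223] (np.float64(0.46605454666467416), np.float64(0.1360488241215015))
[ 0.04034895 -1.28219346  0.55209239] []
```

View pics/w2.png

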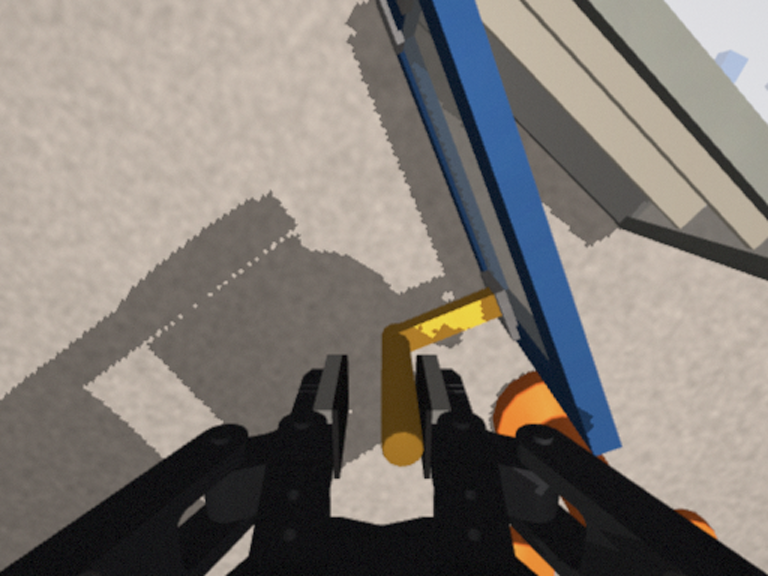

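The wrist view shows the post at (400,440) against the right-hand finger, with the door about 0.42 rad open and still light. I'll go on in small steps.

Emit:
move_arm --offset '[[0,-2.5,0],[0,-5,0],[0,-7.5,-0.2],[0,-10,-0.5],[0,-12,-0.8],[0,-12,-0.8]]' --twist '[[1.1,0,0],[2.2,0,0],[3.3,0,0],[4.4,0,0],[5.2,0,0],[5.2,0,0]]' --gripper '[-0.45,-0.45,-0.45,-0.45,-0.45,-0.45]'

```text
clock: 5.92
tcp_pos: [0.4887, -0.1485, 0.0832]
tcp_rot: [[0.001, 0.456, -0.89], [-0.001, -0.89, -0.456], [-1.0, 0.001, -0.0]]
force: [1.7, -7.3, 0.3]
grip_width: 0.0235
```

Run:
```python
from h import *
b=bot.state();print(b["tcp_pos"],b["force"],b["tcp_rot"].T@b["force"],b["ft_torque"],ang("F",b["tcp_pos"]))
base=(b["tcp_pos"],b["tcp_rot"])
for th in np.arange(.56,1.0,.03): print(round(th,2),plan((*post("F",th),.085),tanyaw("F",th),base))
```

```text
[ 0.48866926 -0.14847003  0.08317269] [ 1.6751244  -7.25291309  0.25177598] [-0.24663092  7.21946592  1.81457054] [-1.14598309 -0.31082625  0.01938335] (np.float64(0.5497691456760374), np.float64(0.13563990530719705))
0.56 ([-1.8, -1.4, -0.3], [0.5, -0.0, -0.0])
0.59 ([-1.8, -5.4, -0.4], [2.3, -0.0, -0.0])
0.62 ([-1.8, -9.5, -0.6], [4.0, -0.0, -0.0])
0.65 ([-1.8, -13.5, -0.9], [5.7, -0.0, -0.0])
0.68 ([-1.8, -17.6, -1.4], [7.4, -0.0, -0.0])
0.71 ([-1.8, -21.6, -2.0], [9.1, -0.0, -0.0])
0.74 ([-1.8, -25.6, -2.7], [10.8, -0.0, -0.0])
0.77 ([-1.8, -29.5, -3.5], [12.6, -0.0, -0.0])
0.8 ([-1.9, -33.5, -4.4], [14.3, -0.0, -0.0])
0.83 ([-1.9, -37.4, -5.5], [16.0, -0.0, -0.0])
0.86 ([-1.9, -41.3, -6.7], [17.7, -0.0, -0.0])
0.89 ([-1.9, -45.2, -8.0], [19.4, -0.0, -0.0])
0.92 ([-1.9, -49.0, -9.4], [21.2, -0.0, -0.0])
0.95 ([-1.9, -52.7, -10.9], [22.9, -0.0, -0.0])
0.98 ([-1.9, -56.4, -12.5], [24.6, -0.0, -0.0])
```

7.2 N along the pull, against less than 1 N 12 mm earlier, so this door is binding. I'll hold briefly to confirm it isn't just a motion effect, then ease back and open the jaws.

Emit:
move_arm --offset '[[0,0,0],[0,0,0]]' --twist '[[0,0,0],[0,0,0]]' --gripper '[-0.45,-0.45]'

```text
clock: 6.08
tcp_pos: [0.4888, -0.1487, 0.0832]
tcp_rot: [[0.001, 0.457, -0.89], [-0.001, -0.89, -0.457], [-1.0, 0.001, -0.0]]
force: [1.9, -7.0, -0.4]
grip_width: 0.0235
```

Emit:
move_arm --offset '[[0,3,0],[0,6,0],[0,9,0],[0,12,0.5],[0,12,0.5],[0,12,0.5]]' --twist '[[-1.1,0,0],[-2.2,0,0],[-3.3,0,0],[-4.5,0,0],[-4.5,0,0],[-4.5,0,0]]' --gripper '[-0.45,-0.45,-0.45,-0.45,-0.1,-0.1]'

```text
clock: 6.58
tcp_pos: [0.4932, -0.1592, 0.0829]
tcp_rot: [[-0.001, 0.525, -0.851], [0.0, -0.851, -0.525], [-1.0, -0.001, 0.0]]
force: [-0.3, 0.1, -0.3]
grip_width: 0.0381
```

Run:
```python
from h import *
w=get_image("wrist");save(w,"w3");b=bot.state();print(b["tcp_pos"],b["force"],b["grip_width"])
```

```text
[ 0.49320902 -0.15912347  0.08291274] [-0.58903819 -0.13011727  0.78212424] 0.03828083597784838
```

View pics/w3.png

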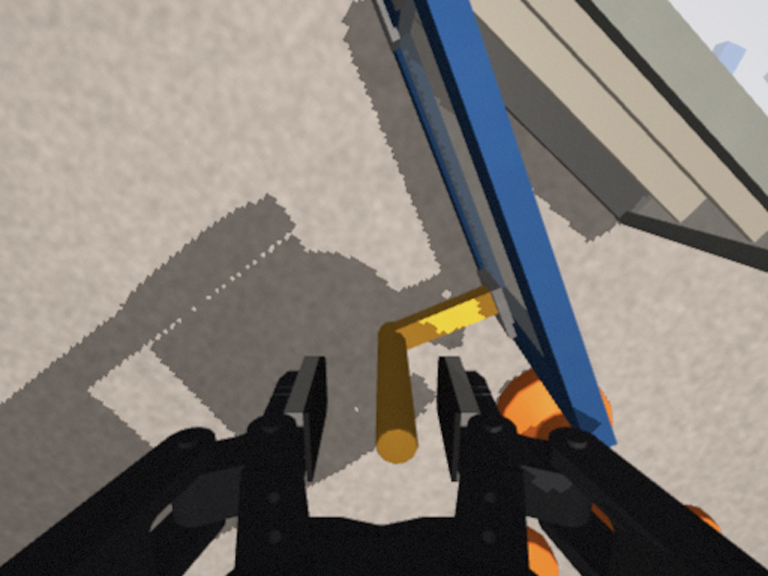

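The post at (398,440) stands free between the jaws, and the door rests at about 0.45 rad. I'll lift and go to the other cabinet.

Emit:
move_arm --offset '[[-40,0,0],[-80,0,0],[-117,0,0],[-117,0,0]]' --twist '[[0,0,0],[0,0,0],[0,0,0],[0,0,0]]' --gripper '[0,0,0,0]'

```text
clock: 6.97
tcp_pos: [0.4964, -0.1602, 0.2063]
tcp_rot: [[0.008, 0.525, -0.851], [-0.003, -0.851, -0.525], [-1.0, 0.007, -0.005]]
force: [1.7, -0.4, 0.5]
grip_width: 0.0428
```

Run:
```python
from h import *
print(plan((.5285,.1455,.2),tanyaw("N",.03)))
```

```text
([5.6, -243.3, -187.9], [-23.9, -0.2, -0.4])
```

Emit:
move_arm --offset '[[5,-243,-188],[5,-243,-188],[5,-243,-188],[5,-243,-188],[5,-243,-188],[5,-243,-188],[5,-243,-188],[5,-243,-188],[5,-243,-188],[5,-243,-188]]' --twist '[[-24,0,0],[-24,0,0],[-24,0,0],[-24,0,0],[-24,0,0],[-24,0,0],[-24,0,0],[-24,0,0],[-24,0,0],[-24,0,0]]' --gripper '[0,0,0,0,0,0,0,0,0,0]'

```text
clock: 7.8
tcp_pos: [0.5252, 0.1472, 0.1947]
tcp_rot: [[-0.001, 0.827, -0.562], [-0.0, -0.562, -0.827], [-1.0, -0.0, 0.001]]
force: [-0.8, -0.5, -0.6]
grip_width: 0.0422
```

Run:
```python
from h import *
w=get_image("wrist");save(w,"w4");b=bot.state();print(b["tcp_pos"],b["force"],plan((.5285,.1455,.085),tanyaw("N",.03)),proj(w,(.5285,.1455,.12)),tanyaw("N",.03))
s=get_image("side");save(s,"s4")
```

```text
[0.52519525 0.14621816 0.19478858] [-0.18577307 -0.77883912  0.43178297] ([109.8, 3.2, -1.3], [0.2, 0.0, 0.0]) [258.68670841 202.48049539] -34.39720100174365
```

View pics/w4.png

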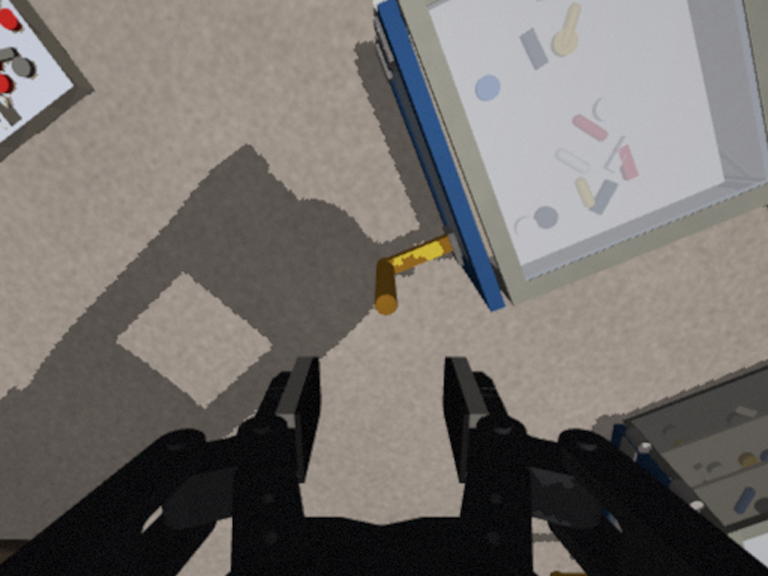

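View pics/s4.png

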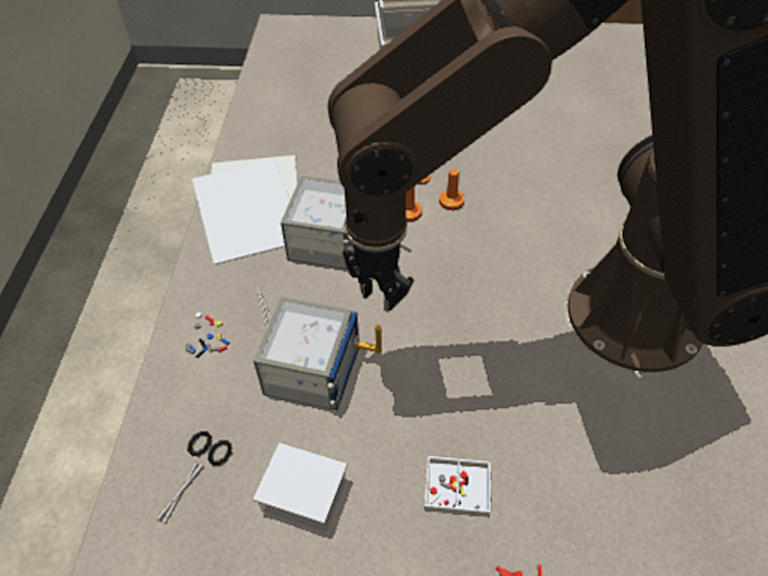

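Emit:
move_arm --offset '[[40,3,-1],[80,3,-1],[110,3,-1],[110,3,-1],[110,3,-1],[110,3,-1],[110,3,-1]]' --twist '[[0,0,0],[0,0,0],[0,0,0],[0,0,0],[0,0,0],[0,0,0],[0,0,0]]' --gripper '[0,0,0,0,-0.45,-0.45,-0.45]'

```text
clock: 8.48
tcp_pos: [0.5301, 0.1452, 0.0871]
tcp_rot: [[0.003, 0.826, -0.564], [0.001, -0.564, -0.826], [-1.0, 0.002, -0.002]]
force: [-0.1, 0.0, 0.7]
grip_width: 0.0232
```

Run:
```python
from h import *
b=bot.state();print(b["tcp_pos"],b["force"],ang("N",b["tcp_pos"]))
base=(b["tcp_pos"],b["tcp_rot"])
for th in np.arange(.08,.40,.035): print(round(th,2),plan((*post("N",th),.085),tanyaw("N",th),base))
```

```text
[0.53014711 0.14519576 0.08711871] [-0.11695456  0.04059305  0.73598133] (np.float64(0.0028553887680624612), np.float64(0.13556368148669884))
0.08 ([2.1, -10.4, -0.3], [2.9, -0.1, -0.1])
0.12 ([2.1, -15.1, -0.6], [4.9, -0.1, -0.1])
0.15 ([2.1, -19.9, -1.1], [7.0, -0.1, -0.1])
0.18 ([2.1, -24.6, -1.8], [9.0, -0.1, -0.1])
0.22 ([2.1, -29.2, -2.6], [11.0, -0.1, -0.1])
0.26 ([2.1, -33.9, -3.6], [13.0, -0.1, -0.1])
0.29 ([2.1, -38.5, -4.7], [15.0, -0.1, -0.1])
0.32 ([2.0, -43.0, -6.0], [17.0, -0.1, -0.1])
0.36 ([2.0, -47.5, -7.5], [19.0, -0.1, -0.1])
0.4 ([2.0, -52.0, -9.1], [21.0, -0.1, -0.1])
```

Emit:
move_arm --offset '[[2,-5,-0.1],[2,-10,-0.3],[2,-15,-0.6],[2,-20,-1],[2,-25,-1.8],[2,-30,-2.7],[2,-34,-3.6],[2,-38.5,-4.7],[2,-43,-6],[2,-43,-6]]' --twist '[[1.5,0,0],[3,0,0],[5,0,0],[7,0,0],[9,0,0],[11,0,0],[13,0,0],[15,0,0],[17,0,0],[17,0,0]]' --gripper '[-0.45,-0.45,-0.45,-0.45,-0.45,-0.45,-0.45,-0.45,-0.45,-0.45]'

```text
clock: 9.32
tcp_pos: [0.4973, 0.1751, 0.0849]
tcp_rot: [[0.003, 0.624, -0.781], [0.001, -0.781, -0.624], [-1.0, 0.001, -0.003]]
force: [0.5, -0.9, -0.1]
grip_width: 0.0235
```

Run:
```python
from h import *
b=bot.state();print(b["tcp_pos"],b["force"],ang("N",b["tcp_pos"]))
base=(b["tcp_pos"],b["tcp_rot"])
for th in np.arange(.35,.65,.025): print(round(th,3),plan((*post("N",th),.085),tanyaw("N",th),base))
```

```text
[0.49732626 0.1751293  0.0849012 ] [ 0.45989495 -0.88155834 -0.05632361] (np.float64(0.3321033023381541), np.float64(0.13549176215360956))
0.35 ([-0.1, -2.4, -0.1], [1.4, -0.1, -0.1])
0.375 ([-0.1, -5.8, -0.3], [2.8, -0.1, -0.1])
0.4 ([-0.1, -9.2, -0.5], [4.2, -0.1, -0.1])
0.425 ([-0.1, -12.5, -0.8], [5.7, -0.2, -0.1])
0.45 ([-0.1, -15.9, -1.1], [7.1, -0.2, -0.1])
0.475 ([-0.1, -19.2, -1.6], [8.5, -0.2, -0.0])
0.5 ([-0.1, -22.6, -2.1], [10.0, -0.2, -0.0])
0.525 ([-0.1, -25.9, -2.8], [11.4, -0.2, -0.0])
0.55 ([-0.1, -29.2, -3.5], [12.8, -0.2, -0.0])
0.575 ([-0.1, -32.5, -4.3], [14.3, -0.2, -0.0])
0.6 ([-0.1, -35.8, -5.1], [15.7, -0.2, -0.0])
0.625 ([-0.1, -39.0, -6.1], [17.1, -0.2, -0.0])
0.65 ([-0.1, -42.2, -7.1], [18.6, -0.2, -0.0])
```

Emit:
move_arm --offset '[[0,-3,0],[0,-6,-0.3],[0,-9,-0.5],[0,-12.5,-0.8],[0,-16,-1.1],[0,-19,-1.6],[0,-22.5,-2.1],[0,-26,-2.8],[0,-29,-3.5],[0,-29,-3.5]]' --twist '[[1.4,0,0],[2.8,0,0],[4.2,0,0],[5.7,0,0],[7.1,0,0],[8.5,0,0],[10,0,0],[11.4,0,0],[12.8,0,0],[12.8,0,0]]' --gripper '[-0.45,-0.45,-0.45,-0.45,-0.45,-0.45,-0.45,-0.45,-0.45,-0.45]'

```text
clock: 10.15
tcp_pos: [0.482, 0.1997, 0.0843]
tcp_rot: [[0.002, 0.437, -0.899], [0.001, -0.899, -0.437], [-1.0, 0.0, -0.002]]
force: [-0.1, -0.9, 0.2]
grip_width: 0.0235
```

Run:
```python
from h import *
b=bot.state();print(b["tcp_pos"],b["force"],ang("N",b["tcp_pos"]))
base=(b["tcp_pos"],b["tcp_rot"])
for th in np.arange(.58,1.0,.03): print(round(th,3),plan((*post("N",th),.085),tanyaw("N",th),base))
```

```text
[0.48204423 0.19972987 0.0843403 ] [-0.10593577 -0.87517448  0.21546167] (np.float64(0.546378745459938), np.float64(0.13533608841952102))
0.58 ([-0.7, -4.5, -0.0], [1.8, -0.1, -0.0])
0.61 ([-0.7, -8.6, -0.2], [3.6, -0.1, -0.0])
0.64 ([-0.7, -12.6, -0.5], [5.3, -0.1, -0.0])
0.67 ([-0.7, -16.7, -1.0], [7.0, -0.1, -0.0])
0.7 ([-0.7, -20.7, -1.5], [8.7, -0.1, -0.0])
0.73 ([-0.7, -24.7, -2.2], [10.4, -0.1, -0.0])
0.76 ([-0.7, -28.7, -3.0], [12.1, -0.1, -0.0])
0.79 ([-0.7, -32.6, -3.9], [13.9, -0.1, 0.0])
0.82 ([-0.7, -36.6, -4.9], [15.6, -0.1, 0.0])
0.85 ([-0.7, -40.5, -6.1], [17.3, -0.1, 0.0])
0.88 ([-0.7, -44.3, -7.3], [19.0, -0.1, 0.0])
0.91 ([-0.7, -48.1, -8.7], [20.7, -0.1, 0.0])
0.94 ([-0.7, -51.9, -10.2], [22.5, -0.1, 0.0])
0.97 ([-0.6, -55.6, -11.8], [24.2, -0.1, 0.0])
1.0 ([-0.6, -59.3, -13.5], [25.9, -0.1, 0.0])
```

Emit:
move_arm --offset '[[0,-4.5,0],[0,-8.6,-0.2],[0,-12.6,-0.5],[0,-16.7,-1],[0,-20.7,-1.5],[0,-24.7,-2.2],[0,-28.7,-3],[0,-32.6,-3.9],[0,-36.6,-4.9],[0,-40.5,-6.1]]' --twist '[[1.8,0,0],[3.6,0,0],[5.3,0,0],[7,0,0],[8.7,0,0],[10.4,0,0],[12.1,0,0],[13.9,0,0],[15.6,0,0],[17.3,0,0]]' --gripper '[-0.45,-0.45,-0.45,-0.45,-0.45,-0.45,-0.45,-0.45,-0.45,-0.45]'

```text
clock: 10.98
tcp_pos: [0.4697, 0.2385, 0.084]
tcp_rot: [[0.001, 0.15, -0.989], [0.001, -0.989, -0.15], [-1.0, -0.0, -0.002]]
force: [-0.1, -0.8, 0.1]
grip_width: 0.0231
```

Run:
```python
from h import *
b=bot.state();print(b["tcp_pos"],b["force"],ang("N",b["tcp_pos"]))
base=(b["tcp_pos"],b["tcp_rot"])
for th in np.arange(.89,1.65,.04): print(round(th,3),plan((*post("N",th),.085),tanyaw("N",th),base))
```

```text
[0.46974511 0.23853946 0.08399154] [-0.07694864 -0.84589218  0.06880547] (np.float64(0.8481706588889986), np.float64(0.13548926027886482))
0.89 ([-1.0, -5.6, -0.2], [2.3, -0.1, 0.0])
0.93 ([-1.0, -11.0, -0.5], [4.6, -0.1, 0.0])
0.97 ([-1.0, -16.4, -1.1], [6.9, -0.1, 0.0])
1.01 ([-1.0, -21.8, -1.8], [9.2, -0.1, 0.0])
1.05 ([-1.0, -27.1, -2.8], [11.5, -0.1, 0.0])
1.09 ([-1.0, -32.4, -4.0], [13.8, -0.1, 0.0])
1.13 ([-1.0, -37.6, -5.4], [16.1, -0.1, 0.0])
1.17 ([-1.0, -42.8, -7.0], [18.4, -0.1, 0.0])
1.21 ([-1.0, -47.9, -8.8], [20.6, -0.1, 0.0])
1.25 ([-1.0, -52.9, -10.8], [22.9, -0.1, 0.0])
1.29 ([-1.0, -57.9, -13.0], [25.2, -0.1, 0.0])
1.33 ([-1.0, -62.7, -15.4], [27.5, -0.1, 0.0])
1.37 ([-1.0, -67.5, -18.0], [29.8, -0.1, 0.0])
1.41 ([-1.0, -72.1, -20.8], [32.1, -0.1, 0.0])
1.45 ([-0.9, -76.7, -23.8], [34.4, -0.1, 0.0])
1.49 ([-0.9, -81.1, -26.9], [36.7, -0.1, 0.0])
1.53 ([-0.9, -85.3, -30.2], [39.0, -0.1, 0.0])
1.57 ([-0.9, -89.5, -33.7], [41.3, -0.1, 0.0])
1.61 ([-0.9, -93.5, -37.4], [43.6, -0.1, 0.1])
```

Still about 0.85 N at 0.8 rad, so this is the free door. I'll open it to about 1.5 rad.

Emit:
move_arm --offset '[[0,-5.6,-0.2],[0,-11,-0.5],[0,-16.4,-1.1],[0,-21.8,-1.8],[0,-27,-2.8],[0,-32.4,-4],[0,-37.6,-5.4],[0,-42.8,-7],[0,-48,-8.8],[0,-53,-10.8]]' --twist '[[2.3,0,0],[4.6,0,0],[6.9,0,0],[9.2,0,0],[11.5,0,0],[13.8,0,0],[16,0,0],[18.4,0,0],[20.6,0,0],[22.9,0,0]]' --gripper '[-0.45,-0.45,-0.45,-0.45,-0.45,-0.45,-0.45,-0.45,-0.45,-0.45]'

```text
clock: 11.82
tcp_pos: [0.4725, 0.2927, 0.084]
tcp_rot: [[0.001, -0.247, -0.969], [0.001, -0.969, 0.247], [-1.0, -0.001, -0.001]]
force: [1.1, -1.9, 0.6]
grip_width: 0.0234
```

Run:
```python
from h import *
b=bot.state();print(b["tcp_pos"],b["force"],ang("N",b["tcp_pos"]),b["joint_positions"])
base=(b["tcp_pos"],b["tcp_rot"])
for th in np.arange(1.29,1.62,.04): print(round(th,3),plan((*post("N",th),.085),tanyaw("N",th),base))
```

```text
[0.47248135 0.29266336 0.08399349] [ 1.08264379 -1.88586996  0.6071766 ] (np.float64(1.2509815791186707), np.float64(0.13541249688271417)) [ 5.00099443e-01  5.44387355e-01  1.94186384e+00 -1.70461408e-04
  6.53983834e-01  2.32026739e+00]
1.29 ([-1.0, -5.3, -0.1], [2.3, -0.1, 0.0])
1.33 ([-1.0, -10.7, -0.5], [4.6, -0.1, 0.1])
1.37 ([-1.0, -16.0, -1.0], [6.9, -0.1, 0.1])
1.41 ([-1.0, -21.4, -1.8], [9.2, -0.1, 0.1])
1.45 ([-1.0, -26.7, -2.7], [11.5, -0.1, 0.1])
1.49 ([-1.0, -32.0, -3.9], [13.8, -0.1, 0.1])
1.53 ([-1.0, -37.3, -5.3], [16.1, -0.1, 0.1])
1.57 ([-1.0, -42.4, -6.9], [18.4, -0.1, 0.1])
1.61 ([-1.0, -47.5, -8.7], [20.6, -0.1, 0.1])
```

Emit:
move_arm --offset '[[0,-5.3,0],[0,-10.7,-0.5],[0,-16,-1],[0,-21.4,-1.8],[0,-26.7,-2.7],[0,-32,-3.9],[0,-37.3,-5.3],[0,-42.4,-6.9],[0,-42.4,-6.9],[0,-42.4,-6.9]]' --twist '[[2,0,0],[4,0,0],[6,0,0],[7,0,0],[8,0,0],[9,0,0],[10,0,0],[11,0,0],[11,0,0],[11,0,0]]' --gripper '[-0.45,-0.45,-0.45,-0.45,-0.45,-0.45,-0.45,-0.45,-0.45,-0.45]'

```text
clock: 12.65
tcp_pos: [0.4891, 0.3321, 0.0829]
tcp_rot: [[0.0, -0.427, -0.904], [0.0, -0.904, 0.427], [-1.0, -0.0, -0.0]]
force: [-0.9, 0.1, -0.2]
grip_width: 0.0238
```

Emit:
move_arm --offset '[[0,5,0],[0,5,0],[0,5,0],[-40,5,0],[-80,5,0],[-117,5,0],[-117,5,0]]' --twist '[[0,0,0],[0,0,0],[0,0,0],[0,0,0],[0,0,0],[0,0,0],[0,0,0]]' --gripper '[-0.2,-0.1,-0.1,-0.1,-0.1,0,0]'

```text
clock: 13.23
tcp_pos: [0.4897, 0.329, 0.207]
tcp_rot: [[0.008, -0.427, -0.904], [0.005, -0.904, 0.427], [-1.0, -0.008, -0.005]]
force: [1.7, 1.7, 0.9]
grip_width: 0.0428
```

Run:
```python
from h import *
b=bot.state();print(b["tcp_pos"],b["force"],b["joint_positions"])
w=get_image("wrist");save(w,"w5");s=get_image("side");save(s,"s5")
print([(r["xy"],r["confidence"]) for r in models.spot_point(s,"handle_a")],[(r["xy"],r["confidence"]) for r in models.spot_point(s,"marker_center")])
```

```text
[0.48973413 0.32901304 0.20704839] [1.72142125 1.66486299 0.9246568 ] [5.40180696e-01 4.17508238e-01 1.77190324e+00 3.08878201e-06
 9.42598359e-01 2.55217257e+00]
[([260.4, 279.4], 0.95)] [([297.6, 121.5], 0.52), ([206.1, 244.9], 0.22)]
```

View pics/s5.png

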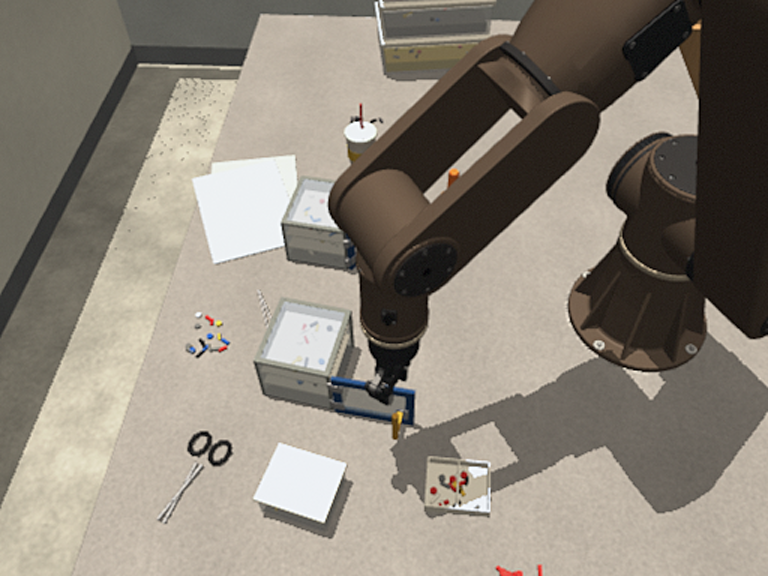

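View pics/w5.png

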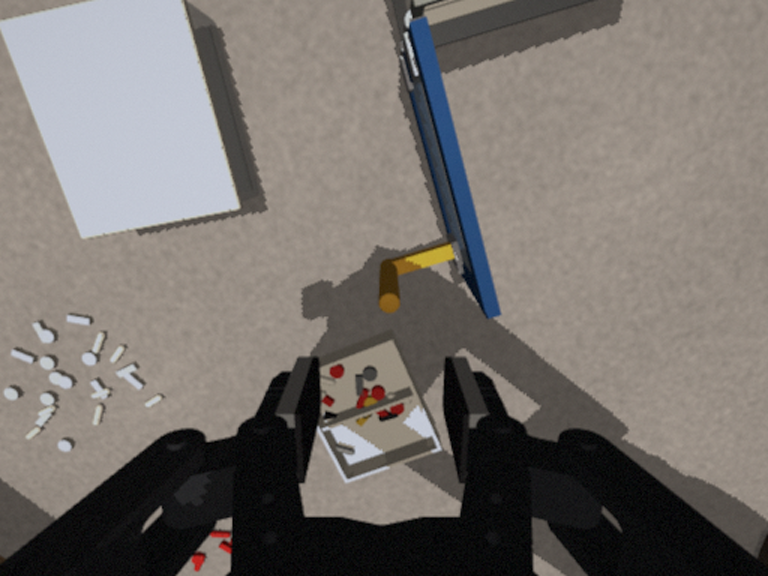

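The free door stands at about 1.5 rad, with its post at wrist (389,300). Next is the small marker.

Run:
```python
from h import *
print(plan((.4575,-.398,.20),-136))
```

```text
([-0.2, 667.8, -283.6], [20.7, 0.0, -0.0])
```

Emit:
move_arm --offset '[[0,668,-284],[0,668,-284],[0,668,-284],[0,668,-284],[0,668,-284],[0,668,-284],[0,668,-284],[0,668,-284],[0,668,-284],[0,668,-284]]' --twist '[[20,0,0],[20,0,0],[20,0,0],[20,0,0],[20,0,0],[20,0,0],[20,0,0],[20,0,0],[20,0,0],[20,0,0]]' --gripper '[0,0,0,0,0,0,0,0,0,0]'

```text
clock: 14.27
tcp_pos: [0.469, -0.0908, 0.1988]
tcp_rot: [[-0.002, -0.71, -0.704], [0.001, -0.704, 0.71], [-1.0, 0.001, 0.002]]
force: [1.5, -1.0, -0.0]
grip_width: 0.0429
```

Run:
```python
from h import *
print(bot.state()["tcp_pos"],plan((.4575,-.398,.20),-136))
```

```text
[ 0.46895835 -0.09076919  0.19879845] ([-1.4, 224.3, -210.2], [0.7, 0.1, -0.1])
```

Emit:
move_arm --offset '[[-1,224,-210],[-1,224,-210],[-1,224,-210],[-1,224,-210],[-1,224,-210],[-1,224,-210],[-1,224,-210],[-1,224,-210],[-1,224,-210],[-1,224,-210]]' --twist '[[0,0,0],[0,0,0],[0,0,0],[0,0,0],[0,0,0],[0,0,0],[0,0,0],[0,0,0],[0,0,0],[0,0,0]]' --gripper '[0,0,0,0,0,0,0,0,0,0]'

```text
clock: 15.1
tcp_pos: [0.458, -0.396, 0.1993]
tcp_rot: [[-0.002, -0.712, -0.702], [0.002, -0.702, 0.712], [-1.0, -0.0, 0.003]]
force: [-0.3, 0.4, -0.3]
grip_width: 0.0428
```

Run:
```python
from h import *
w=get_image("wrist");save(w,"w6")
print(bot.state()["tcp_pos"],bot.state()["force"],plan((.4575,-.398,.03),-136))
for z in(.07,.035,.01): print(proj(w,(.4575,-.398,z))*1.5)
for r in models.cut_out(w,"marker_center"):
    ys,xs=np.nonzero(r["pixels"]);print(r["confidence"],np.array(r["xy"])*1.5,xs.min()*1.5,xs.max()*1.5,ys.min()*1.5,ys.max()*1.5)
for r in models.spot_point(w,"marker_center"): print(r["confidence"],r["xy"],at_z(w,r["xy"],.035))
```

```text
[ 0.45816599 -0.39497868  0.19954367] [-0.74032557  1.26282316  1.29888348] ([169.5, 2.6, -2.2], [0.7, 0.2, 0.0])
[384.16830929 273.28080416]
[383.91078477 259.44803621]
[383.75769    251.22464633]
0.96 [237.6 342. ] 193.5 288.0 295.5 405.0
0.8 [381.6  249.45] 352.5 408.0 219.0 283.5
0.64 [376.35 385.35] 342.0 415.5 342.0 459.0
0.83 [254.4, 176.6] [ 0.45589254 -0.39408404  0.035     ]
0.64 [155.0, 236.4] [ 0.48644889 -0.26692952  0.035     ]
0.61 [255.0, 269.5] [ 0.37719063 -0.31532596  0.035     ]
```

View pics/w6.png

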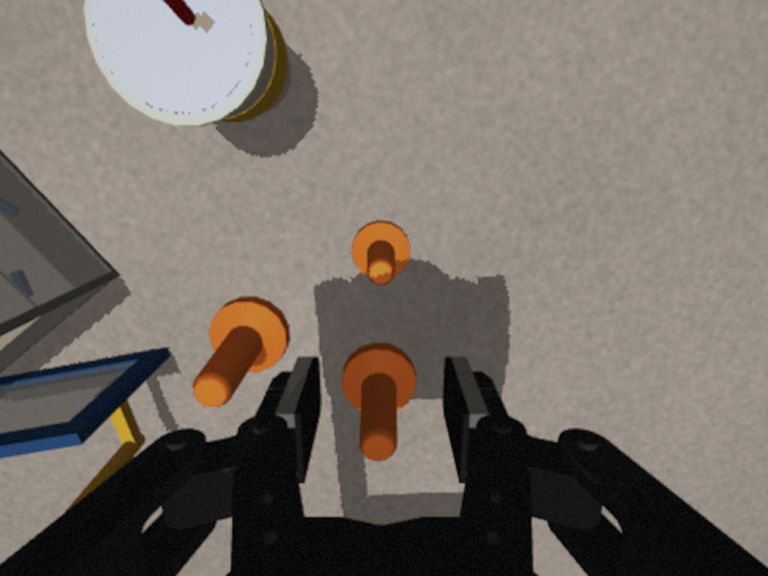

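Run:
```python
from h import *
w=get_image("wrist")
im=cv2.cvtColor(w["color"],cv2.COLOR_RGB2BGR)[135:290,120:300];cv2.imwrite("pics/w6c.png",cv2.resize(im,None,fx=4,fy=3.8,interpolation=cv2.INTER_CUBIC))
a=at_z(w,(380/1.5,269/1.5),.07);b=at_z(w,(381/1.5,247.5/1.5),.009);print(a,b)
m=(a+b)/2;print(bot.state()["tcp_pos"],plan((m[0],m[1],.032),-136))
```

```text
[ 0.46196882 -0.39650573  0.07      ] [ 0.46158149 -0.39686321  0.009     ]
[ 0.45897107 -0.39447316  0.20061604] ([168.6, -0.4, -3.7], [0.8, 0.1, 0.0])
```

View pics/w6c.png

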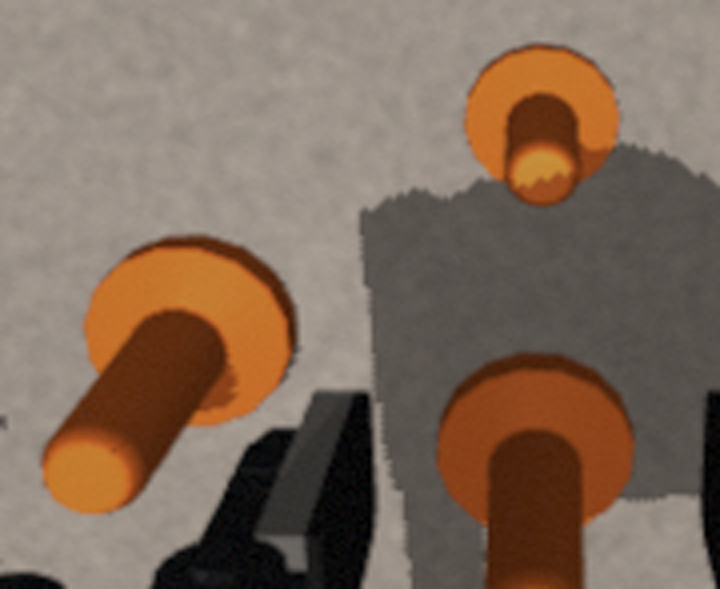

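The three markers in this crop are at (540,125), (190,330) and (535,450). The one at (540,125) has the clearly smallest foot and stem, so that is the one. I'll descend and grip.

Emit:
move_arm --offset '[[40,0,-3],[80,0,-3],[120,0,-3],[150,0,-3],[168,0,-3],[168,0,-3],[168,0,-3]]' --twist '[[0.8,0,0],[0.8,0,0],[0.8,0,0],[0.8,0,0],[0.8,0,0],[0.8,0,0],[0.8,0,0]]' --gripper '[0,0,0,0,0,0,0]'

```text
clock: 15.88
tcp_pos: [0.461, -0.3969, 0.0327]
tcp_rot: [[-0.001, -0.72, -0.694], [0.001, -0.694, 0.72], [-1.0, 0.0, 0.002]]
force: [0.2, -0.3, 0.3]
grip_width: 0.0426
```

Emit:
move_arm --offset '[[0,0,0],[0,0,0],[0,0,0],[0,0,0],[0,0,0],[0,0,0]]' --twist '[[0,0,0],[0,0,0],[0,0,0],[0,0,0],[0,0,0],[0,0,0]]' --gripper '[-0.4,-0.6,-1,-1,-1,-1]' --grip_force 30

```text
clock: 16.38
tcp_pos: [0.462, -0.3986, 0.0349]
tcp_rot: [[0.002, -0.72, -0.694], [-0.002, -0.694, 0.72], [-1.0, -0.0, -0.003]]
force: [1.3, 1.8, 10.2]
grip_width: 0.0178
```

Run:
```python
from h import *
w=get_image("wrist");save(w,"w7");print(bot.state()["tcp_pos"],bot.state()["force"],bot.state()["grip_width"])
```

```text
[ 0.46202676 -0.39866516  0.0348798 ] [ 1.10622755  1.95738862 10.09759276] 0.017792442158906935
```

View pics/w7.png

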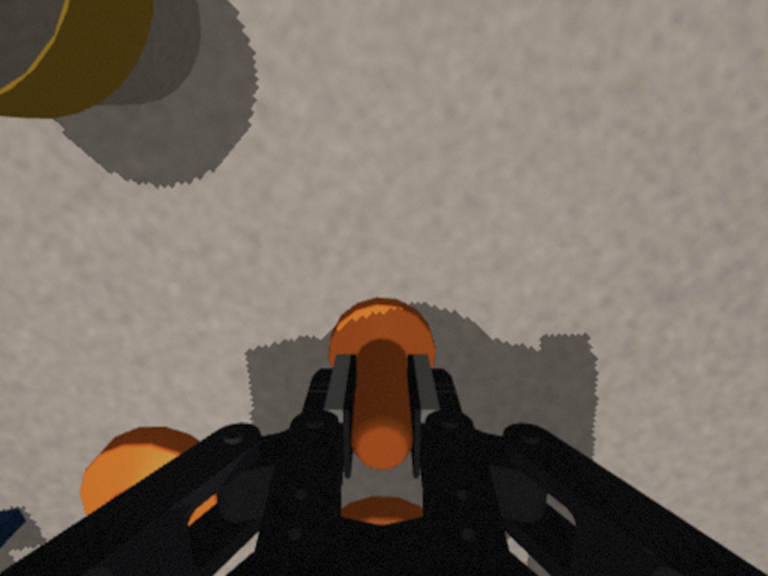

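Gripped, width 17.8 mm. The marker is still upright, with its foot at (382,335). I'll lift it and carry it to the middle of the far cabinet, the one that binds.

Emit:
move_arm --offset '[[-20,0,0],[-60,0,0],[-100,0,0],[-140,0,0],[-180,0,0],[-215,0,0],[-215,0,0],[-215,0,0]]' --twist '[[0,0,0],[0,0,0],[0,0,0],[0,0,0],[0,0,0],[0,0,0],[0,0,0],[0,0,0]]' --gripper '[-1,-1,-1,-1,-1,-1,-1,-1]'

```text
clock: 17.1
tcp_pos: [0.462, -0.3989, 0.2515]
tcp_rot: [[0.004, -0.72, -0.694], [-0.004, -0.694, 0.72], [-1.0, -0.0, -0.006]]
force: [0.7, -0.0, -1.9]
grip_width: 0.0179
```

Run:
```python
from h import *
w=get_image("wrist");save(w,"w8");print(bot.state()["tcp_pos"],bot.state()["force"],bot.state()["grip_width"],plan((.671,-.172,.24),-136))
```

```text
[ 0.46120613 -0.39813569  0.24943584] [ 0.22116364  0.21904737 -1.33079137] 0.017738059254672804 ([9.4, -308.0, 17.4], [-0.1, -0.1, 0.0])
```

View pics/w8.png

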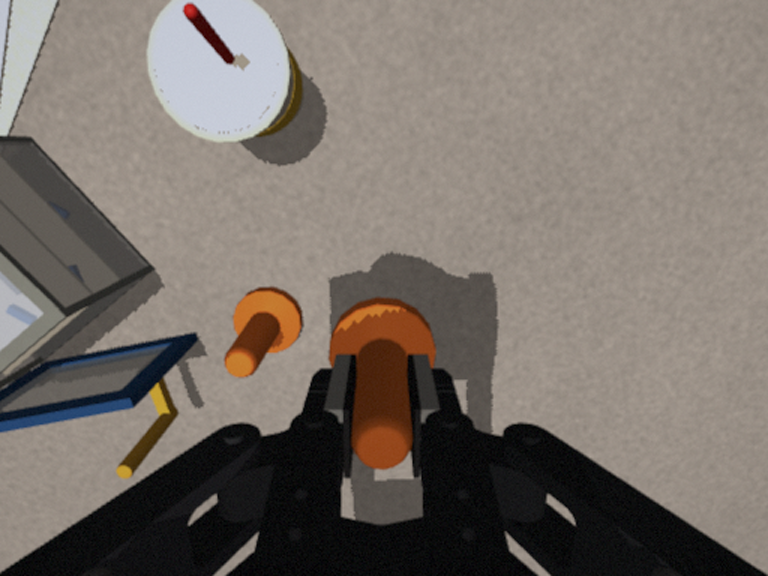

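Held upright. Carrying it over.

Emit:
move_arm --offset '[[9,-35,2],[9,-70,4],[9,-105,6],[9,-140,8],[9,-175,10],[9,-210,12],[9,-245,14],[9,-280,16],[9,-300,17],[9,-308,17]]' --twist '[[0,0,0],[0,0,0],[0,0,0],[0,0,0],[0,0,0],[0,0,0],[0,0,0],[0,0,0],[0,0,0],[0,0,0]]' --gripper '[-1,-1,-1,-1,-1,-1,-1,-1,-1,-1]'

```text
clock: 17.98
tcp_pos: [0.6722, -0.1691, 0.2371]
tcp_rot: [[-0.002, -0.719, -0.695], [0.001, -0.695, 0.719], [-1.0, 0.001, 0.002]]
force: [-0.4, 0.1, -1.2]
grip_width: 0.0177
```

Emit:
move_arm --offset '[[0,0,0],[0,0,0],[0,0,0]]' --twist '[[0,0,0],[0,0,0],[0,0,0]]' --gripper '[-1,-1,-1]'

```text
clock: 18.23
tcp_pos: [0.67, -0.1731, 0.2384]
tcp_rot: [[-0.001, -0.721, -0.693], [0.0, -0.693, 0.721], [-1.0, 0.001, 0.001]]
force: [-0.2, -0.9, -1.3]
grip_width: 0.0174
```

Run:
```python
from h import *
w=get_image("wrist");save(w,"w9");print(bot.state()["tcp_pos"],bot.state()["force"],bot.state()["grip_width"],plan((.671,-.172,.155),-136))
```

```text
[ 0.67009832 -0.17326902  0.23871095] [ 0.58486719  0.12252659 -0.30648522] 0.017460245582590732 ([83.7, -1.6, 0.2], [-0.2, 0.0, -0.0])
```

View pics/w9.png

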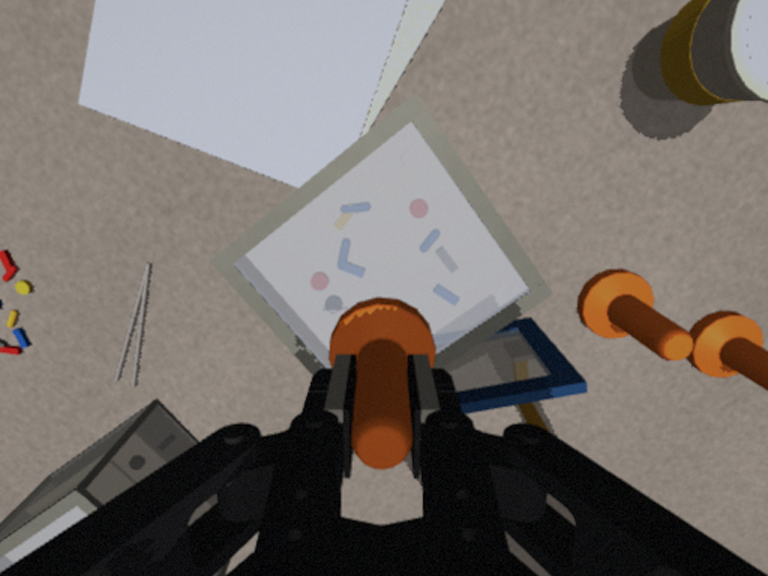

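Emit:
move_arm --offset '[[30,-1,0],[55,-1,0],[70,-1,0],[77,-1,0],[80,-1,0],[80,-1,0]]' --twist '[[0,0,0],[0,0,0],[0,0,0],[0,0,0],[0,0,0],[0,0,0]]' --gripper '[-1,-1,-1,-1,-1,-1]'

```text
clock: 18.78
tcp_pos: [0.6716, -0.1721, 0.1591]
tcp_rot: [[-0.0, -0.721, -0.693], [0.0, -0.693, 0.721], [-1.0, 0.0, 0.0]]
force: [-0.5, -0.5, -0.4]
grip_width: 0.0175
```

Emit:
move_arm --offset '[[1,0,0],[2,0,0],[2,0,0]]' --twist '[[0,0,0],[0,0,0],[0,0,0]]' --gripper '[-1,-1,-1]'

```text
clock: 19.03
tcp_pos: [0.6723, -0.1716, 0.1579]
tcp_rot: [[0.001, -0.72, -0.694], [-0.0, -0.694, 0.72], [-1.0, -0.001, -0.001]]
force: [-0.1, -0.7, -0.4]
grip_width: 0.0175
```

Emit:
move_arm --offset '[[1,0,0],[1.5,0,0],[2,0,0],[2,0,0]]' --twist '[[0,0,0],[0,0,0],[0,0,0],[0,0,0]]' --gripper '[-1,-1,-1,-1]'

```text
clock: 19.37
tcp_pos: [0.6719, -0.1714, 0.155]
tcp_rot: [[-0.0, -0.72, -0.694], [-0.0, -0.694, 0.72], [-1.0, 0.0, 0.0]]
force: [0.2, 0.5, -0.1]
grip_width: 0.0178
```

Emit:
move_arm --offset '[[0.7,0,0],[1.2,0,0],[1.2,0,0]]' --twist '[[0,0,0],[0,0,0],[0,0,0]]' --gripper '[-1,-1,-1]'

```text
clock: 19.62
tcp_pos: [0.672, -0.1715, 0.1549]
tcp_rot: [[0.001, -0.72, -0.694], [-0.0, -0.694, 0.72], [-1.0, -0.0, -0.001]]
force: [-5.3, 0.7, 12.7]
grip_width: 0.0179
```

Contact, 12.7 N upward. I'll relax slightly, release and lift straight up.

Emit:
move_arm --offset '[[-0.7,0,0],[-0.7,0,0],[-0.7,0,0],[-0.7,0,0],[-0.7,0,0],[-0.7,0,0]]' --twist '[[0,0,0],[0,0,0],[0,0,0],[0,0,0],[0,0,0],[0,0,0]]' --gripper '[-1,-0.5,-0.3,-0.1,0,0]'

```text
clock: 20.12
tcp_pos: [0.6719, -0.1714, 0.1544]
tcp_rot: [[-0.0, -0.72, -0.694], [0.0, -0.694, 0.72], [-1.0, 0.0, 0.0]]
force: [0.2, -0.3, 0.0]
grip_width: 0.0424
```

Emit:
move_arm --offset '[[-20,0,0],[-50,0,0],[-90,0,0],[-120,0,0],[-150,0,0],[-150,0,0]]' --twist '[[0,0,0],[0,0,0],[0,0,0],[0,0,0],[0,0,0],[0,0,0]]' --gripper '[0,0,0,0,0,0]'

```text
clock: 20.62
tcp_pos: [0.6743, -0.1722, 0.3114]
tcp_rot: [[0.008, -0.72, -0.694], [-0.003, -0.694, 0.72], [-1.0, -0.004, -0.008]]
force: [0.1, -0.4, 0.3]
grip_width: 0.0426
```

Run:
```python
from h import *
print(bot.state()["tcp_pos"],bot.state()["force"])
for n in("scene","side","wrist"):
    p=get_image(n);save(p,n+"9")
    print(n,[(np.round(r["xy"],1).tolist(),round(r["confidence"],2),np.round(at_z(p,r["xy"],.155),3).tolist()) for r in models.spot_point(p,"marker_center")])
    print([(np.round(r["xy"],1).tolist(),round(r["confidence"],2),*[np.round(ang(c,at_z(p,r["xy"],.1)),3).tolist() for c in "FN"]) for r in models.spot_point(p,"handle_a")])
    for t in("cup","tray","parts_box"): print(t,[(np.round(r["xy"],1).tolist(),round(r["confidence"],2)) for r in models.spot_point(p,t)])
```

```text
[ 0.67426969 -0.17216794  0.31135114] [ 0.10580276 -0.38369289  0.28591969]
scene [([186.6, 178.5], 0.86, [0.565, -0.218, 0.155]), ([177.4, 203.7], 0.76, [0.661, -0.185, 0.155]), ([193.8, 157.6], 0.75, [0.475, -0.25, 0.155]), ([330.7, 277.4], 0.67, [0.702, 0.274, 0.155])]
[([374.9, 235.1], 0.73, [2.313, 0.438], [1.574, 0.138]), ([212.0, 180.2], 0.66, [0.351, 0.15], [-0.321, 0.453])]
cup [([135.1, 200.7], 0.94)]
tray []
parts_box [([388.3, 314.2], 0.55)]
side [([214.3, 128.5], 0.75, [0.669, -0.168, 0.155]), ([297.7, 119.9], 0.61, [0.406, -0.222, 0.155]), ([270.3, 144.6], 0.42, [0.489, -0.106, 0.155])]
[([265.4, 279.9], 0.62, [2.294, 0.432], [1.502, 0.139]), ([267.2, 147.5], 0.58, [0.523, 0.125], [-0.32, 0.419])]
cup [([239.5, 114.4], 0.66), ([220.9, 255.3], 0.53)]
tray [([305.3, 325.4], 0.72)]
parts_box [([204.5, 331.0], 0.85)]
wrist [([254.0, 181.7], 0.96, [0.669, -0.169, 0.155]), ([470.9, 220.8], 0.74, [0.477, -0.295, 0.155]), ([402.8, 193.8], 0.62, [0.552, -0.264, 0.155]), ([348.4, 261.8], 0.29, [0.532, -0.175, 0.155])]
[([345.3, 260.9], 0.9, [0.417, 0.134], [-0.328, 0.434])]
cup [([416.8, 49.2], 0.7)]
tray []
parts_box []
```

View pics/scene9.png

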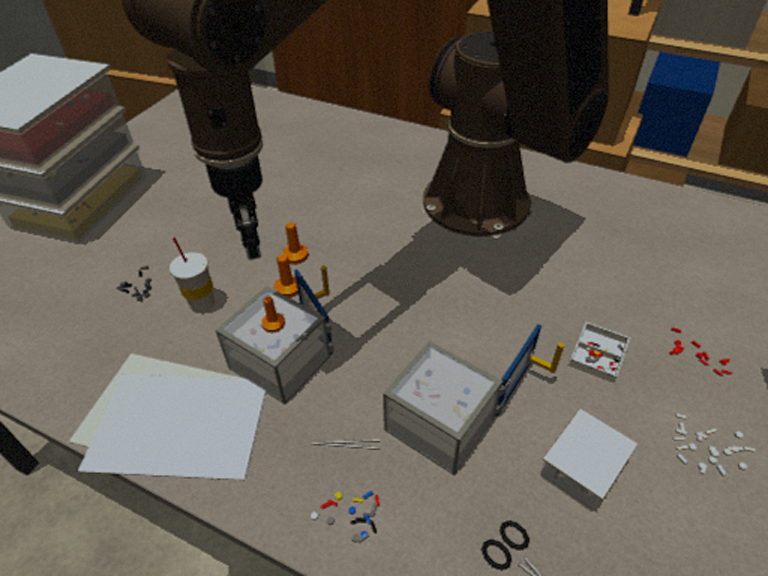

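View pics/side9.png

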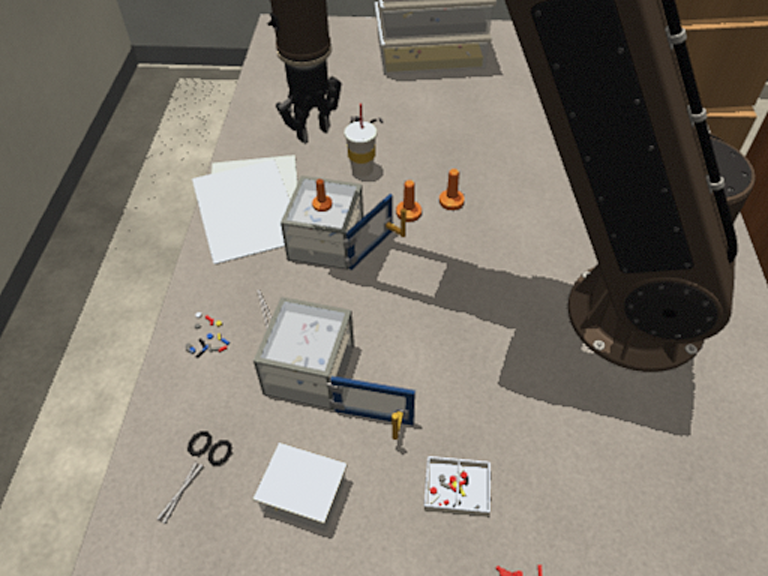

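View pics/wrist9.png

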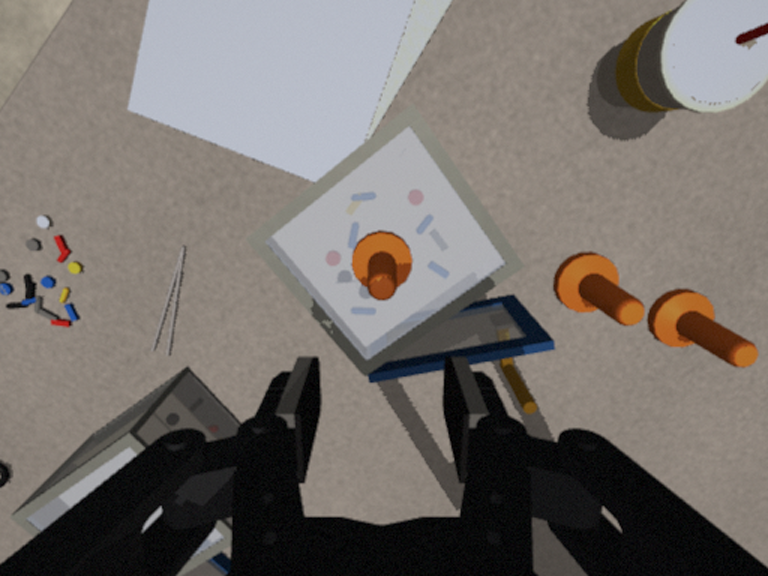

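The marker stands upright near the middle of the far cabinet's top. The network readings of the binding door's angle scatter (0.35 to 0.52 rad), so I'll measure its post top by hand.

Run:
```python
from h import *
ims=[]
P=[get_image(n) for n in("scene","side","wrist")]
for p,(x,y) in zip(P,((216,178),(268,143),(353,272))):
    im=cv2.cvtColor(p["color"],cv2.COLOR_RGB2BGR)[y-16:y+16,x-16:x+16]; ims.append(cv2.resize(im,(256,256),interpolation=cv2.INTER_CUBIC))
cv2.imwrite("pics/posts.png",np.hstack(ims))
```

```text
(no output)
```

View pics/posts.png

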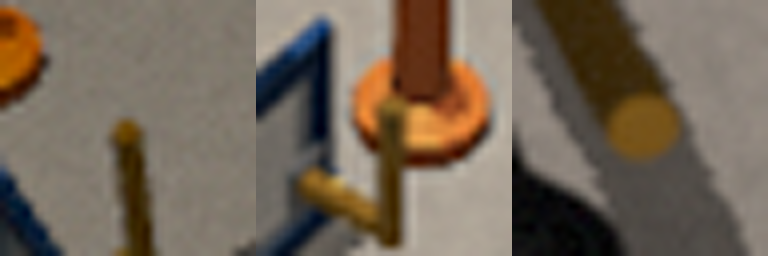

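Run:
```python
from h import *
P=[get_image(n) for n in("scene","side","wrist")]
xy=[(215.4,177.8),(268.6,139.5),(352.9,271.4)]
for p,q in zip(P,xy): print(at_z(p,q,.12),ang("F",at_z(p,q,.12)))
X=tri(P,xy);print(X,ang("F",X))
# door panel top edge angle side view vs. cabinet: N post
for q in((396/1.5,412/1.5),): print(ang("N",at_z(P[1],q,.12)))
print(ang("N",at_z(P[0],(559/1.5,347/1.5),.12)), bot.state()["clock"])
```

```text
[ 0.495148   -0.16375399  0.12      ] (np.float64(0.42938009144261313), np.float64(0.13785259781027587))
[ 0.49639606 -0.16294846  0.12      ] (np.float64(0.4291467449347217), np.float64(0.13636750385819393))
[ 0.49468144 -0.16335601  0.12      ] (np.float64(0.43366232633213775), np.float64(0.13801743305608197))
[ 0.49582022 -0.1632069   0.12058905] (np.float64(0.4299396353482279), np.float64(0.13698930494731215))
(np.float64(1.4898057380406744), np.float64(0.13394556000845065))
(np.float64(1.549317593997591), np.float64(0.12786400451490423)) 21.8167
```

All three views give 0.43 rad for the binding door and about 1.5 rad for the free one. The arm is clear of everything, so I'm handing in.

Run:
```python
from workcell import hand_in
print(hand_in())
```

```text
the job is handed in; nothing more can be done
None
```

Both doors are checked, and the small orange marker stands on the cabinet whose door binds. I handed the job in at about 22 s; it reports no verdict.

- **Binding door:** this is the cabinet farther to the robot's right (y ≈ -0.17). The pull stayed under about 1 N at first, then rose to about 7 N and held there at roughly 0.5 rad. I eased off and did not force it. It settled at about 0.43 rad, and all three cameras agree to 0.01 rad.
- **Free door:** this is the cabinet on the left (y ≈ 0.17). Its drag was about 0.9 N up to 0.85 rad and about 2 N in one reading at 1.25 rad while moving. It stands at about 1.5 rad.
- **Marker:** I took the smallest of the three orange markers and set it down near the middle of the binding cabinet's top. The side and wrist cameras put it within about 5 mm of centre, and it looks upright. One scene-camera reading was about 1.5 cm off, still inside the tolerance.
- **Other things:** the cup, tray and box of parts look unmoved. The gripper is about 0.15 m above where it let go of the marker and touches nothing.

The network's readings of the binding door's handle disagreed (0.35 to 0.52 rad). I relied on the hand-measured position of the handle top instead.

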